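# Set up a stepped shaft in vee blocks under the dial gauge

### The job

Set the stepped shaft up for a run-out check on the granite plate: one vee block under each of its two journals, with the flat packer under the block that carries the thin journal so that the shaft lies level, in line with the round end stop and with its thick end close up to that stop (within about a centimetre). Stand the dial gauge on the plate behind the shaft (the side away from the robot), facing square across it, so that its plunger rests pressed in on the middle of the fat section. Keep the gauge upright all the time and leave the bottle standing where it is.

Things in the scene. Friction and masses are not known exactly. Their poses are not given: they have to be found in the camera images.
- plate: dark granite surface plate, 170 (x) x 290 (y) x 35 mm high, fixed; origin under its centre, on the bench; x points away from the robot, y along its long side to the left. The end stop and the bottle stand on it at plate x = -50 mm, y = +115 and -115 mm; which is left and which right varies. The shaft's line is plate x = -50 mm; behind it is room for the gauge
- end_stop: plain round steel post, 30 mm diameter, 62 mm high, fixed upright on the plate near one end; origin at the centre of its foot, on the plate's top; axes parallel to the plate's
- bottle: small white bottle with a red nozzle cap, 37 mm diameter, 92 mm high, standing loose on the plate near its other end; origin at the centre of its foot. A bystander
- packer: flat dark steel packing plate, 54 (x) x 32 (y) x 10 mm, 0.13 kg, loose; origin at the centre of its underside, z up
- vee_a: steel vee block, 50 (x, across the vee) x 26 (y, along it) x 45 mm, 0.36 kg, loose; origin under its centre, z up. 90 degree vee on top, 36 mm wide, bottom of the vee 27 mm up. Sides at x = +-25 mm flat but for a groove 10 to 16 mm up: grip across x. A 30 mm journal in the vee has its axis 48.2 mm above the block's underside, a 16 mm journal 38.3 mm
- vee_b: the other vee block of the pair, the same in every way; either may take either journal
- shaft: stepped steel shaft, 0.65 kg, loose, lying on the bench, axis 18 mm up; y is its axis (x, z turn as it rolls), origin mid fat section. Thick journal 30 mm dia., y +30 to +80 mm; fat dark section 36 mm, -30 to +30 (grip here, across); thin journal 16 mm, -30 to -86. Blocks at about y +55 and -57 clear the fat section. In place its axis is 48.2 mm above the plate's top
- gauge: dial gauge on a stand, 0.72 kg, loose, upright; origin under its column on the base's underside, z up. Base 54 mm wide (y), x -20 to +48, 22 high. Dark clamp block 24 x 24 mm, 86 to 118 mm up, on the column: grip it across y from above. Dial 45 mm dia., centre 129 mm up, top 158, faces -x; plunger points down at x = -70 mm, y = 0, tip 63 mm up when free
- plunger (a joint): the gauge's spring plunger, m: 0 fully out, grows as it is pushed up into the gauge, 0.010 at most; about 1 N. With the gauge standing on the plate and the plunger on top of the fat section of the shaft in its vees it reads about 0.003
Mind the look-alikes: they are no part of the job. What is shaped like the vee_b but yellow is not meant.

How it is judged:
At the end, for the whole second after the job is handed in: Shaft level (0.04 rad) in both vees, bare block under thick, packed block under thin journal, in line with the stop (13 mm), thick end within 14 mm of it; gauge flat on the plate behind, plunger within 10 mm of the shaft line and 18 mm of the fat middle, in by 1 to 8 mm; all released, at rest (z of packer in the frame of plate between 0.031 and 0.039 m and angle between packer's own z axis and vertical below 0.06 rad and ((z of vee_a in the frame of plate between 0.031 and 0.039 m and angle between each of vee_a, vee_b's own z axis and vertical below 0.06 rad and y of vee_a in the frame of shaft between 0.04 and 0.07 m and z of vee_b in the frame of plate between 0.041 and 0.049 m and y of vee_b in the frame of shaft between -0.076 and -0.04 m and horizontal distance between packer and vee_b below 0.013 m) or (z of vee_b in the frame of plate between 0.031 and 0.039 m and angle between each of vee_b, vee_a's own z axis and vertical below 0.06 rad and y of vee_b in the frame of shaft between 0.04 and 0.07 m and z of vee_a in the frame of plate between 0.041 and 0.049 m and y of vee_a in the frame of shaft between -0.076 and -0.04 m and horizontal distance between packer and vee_a below 0.013 m)) and angle between shaft's own y axis and vertical between 1.5308 and 1.6108 rad and z of shaft in the frame of plate between 0.078 and 0.09 m and angle between the y axis of shaft and the y axis of plate, either way round below 0.15 rad and y of end_stop in the frame of shaft between 0.091 and 0.109 m and x of shaft in the frame of end_stop between -0.013 and 0.013 m and z of gauge in the frame of plate between 0.031 and 0.039 m and angle between gauge's own z axis and vertical below 0.04 rad and x of gauge in the frame of end_stop above 0.04 m and x of shaft in the frame of gauge between -0.08 and -0.06 m and y of shaft in the frame of gauge between -0.018 and 0.018 m and value of joint plunger between 0.001 and 0.008 m and linear speed of each of vee_a, vee_b, packer, shaft, gauge below 0.02 m/s); the robot touches nothing.
It fails at once if the gauge is tipped by more than 0.5 rad (angle between gauge's own z axis and vertical above 0.5 rad).
It fails at once if the bottle is shifted by more than 25 mm or knocked over (distance of bottle from where it was at the start of the episode above 0.025 m or angle between bottle's own z axis and vertical above 0.5 rad).
It also fails if it takes over 144 s, if anything falls off the work surface, if the arm or the gripper's body presses on something with over 40 N, if the wrist force passes 120 N, or if a joint passes its speed limit or range.

### The arm

A 6-joint arm with a two-finger parallel gripper is mounted at the origin on a cart in front of the work surface, level with it; the furniture and walls round the work are solid. World frame = base frame: x ahead of the robot, y to its left, z up, the work surface at z = 0. Lengths are in m, angles in rad, forces in N, time in s.
With the tool pointing down it reaches from about 0.2 to 0.875 m from the base axis. Payload 3.4 kg.
Tool frame: the origin (TCP) lies midway between the tips of the shut fingers; the grasp point (between the pads) lies 19 mm behind it; z points along the fingers, y is the line along which they close (so a half turn about z gives the same grasp; the last joint's range is limited). The gripper opens to 94 mm and grips with 3 to 60 N. Pads are 16 mm wide; open, the fingers measure 119 mm over their backs; the gripper's body (75 mm by 177 mm) begins 78 mm behind the grasp point.
Start: joints at [-1.255, 0.276, 1.505, -0, 1.361, -0.121], TCP at [0.243, -0.521, 0.169] pointing down, gripper open.
Joint ranges: [-2.89, 2.89], [-0.75, 2.08], [0.22, 2.7], [-1.18, 4.32], [0.11, 2.71], [-2.7, 2.7]. Speed limits (rad/s): [2.57, 2.57, 3.14, 3.14, 3.14, 3.14].

### API

Orientations are given as [roll, pitch, yaw] about the fixed x, y, z axes, in that order (R = Rz(yaw) Ry(pitch) Rx(roll)).
In Python, from workcell import * gives the robot as it stands.
- The arm moves only by the shell command python3 -m inch 'ROWS' [OPENING]. ROWS is JSON, a list of rows, each an object of numbers: "x", "y", "z": the shift along the world's x, y, z in mm; "ax", "ay", "az": the turn, a rotation vector about the world's x, y, z in degrees. A call has exactly 8 rows; each row is the pose to reach, as a shift and turn from the pose commanded when the call began; what a row does not reach only later rows make up. A row lasts 1/10 s, in which the tool goes at most 50 mm and 8.59 degrees, less where a joint would pass 70% of its speed; a pose out of reach is approached as far as the arm can. A call with a gripper value outside its range is refused whole. OPENING is the finger opening in mm, from 0 to 94, set as the call begins (- or left out, the last holds). The fingers move at their own pace and stop on an object; the grip force is fixed at half the most. Time passes only in rows, so rows that repeat a pose let the fingers close, or fill a call up. It gives the time, the measured TCP pose, the force, the opening and the grip force at its end, in the units of the state.
- observe(): the state, without advancing time (a new reading comes with each control period).
- grab_frame(name): name is "side" or "top"; returns (picture, depth): 420x560x3 uint8, red, green, blue; 420x560 float32, m along the optical axis (not along the pixel's ray), 0 where there is no reading.
- camera_params(name): a dict with "intrinsics" (3x3 intrinsics, pixels), "T" (4x4, takes a point from camera to world coordinates). Camera axes: x right, y down, z forward; pixel columns grow to the right and rows downward; lengths in m; the calibration is good to about 2 mm. A picture is of the moment at which its call begins. camera_params takes no time and is no camera call.
- hand_in(): hands the job in; it is judged then, once.
The state is a dict: "time_s": time; "q": joint angles; "qd": joint speeds; "joint_torque": joint torques, N m; "ee_pos": TCP position; "ee_rot": TCP orientation; "contact_force": force on the tool from outside, world axes, zero at the start; "moment": the same for the moment, N m; "finger_gap": opening from 0.0 (shut) to 1.0 (fully open); "grasp_force": force on a finger pad.
Only numpy, scipy, OpenCV 4.12 (cv2) and the standard library are available. Lean on these libraries where they do the work, as an engineer would, in place of code of your own. Each camera call takes 0.05 s, during which the arm holds its last target. There are 200 camera calls.

## Working session

There is one attempt and no reset: what is moved stays moved. The work goes in short steps, Python scripts to look and compute and a shell command to move; the robot and the scene stay as the last step left them, time stands still between calls to the robot, and variables do not carry over. Pictures are saved under pics/ and viewed, at most 14 in all, crops included, and the job is handed in when it is done.

```bash
ls; mkdir -p pics; cat > h.py <<'E'
from workcell import *
import numpy as np, cv2
def grab(name,tag):
    p,d=grab_frame(name); cv2.imwrite(f'pics/{tag}.png',p[:,:,::-1]); np.save(f'pics/{tag}.npy',d); return p,d
def world(name,d):
    c=camera_params(name);K=np.array(c['intrinsics']);T=np.array(c['T'])
    v,u=np.mgrid[:d.shape[0],:d.shape[1]]
    P=np.stack([(u-K[0,2])/K[0,0]*d,(v-K[1,2])/K[1,1]*d,d],-1)
    return P@T[:3,:3].T+T[:3,3]
E
python3 - <<'E'
from h import *
for n in('side','top'):
    p,d=grab(n,n+'0'); c=camera_params(n); print(n,np.round(c['intrinsics'],1).tolist(),np.round(c['T'],3).tolist(),(d==0).mean())
print(observe())
E
```

```text
pics
side [[521.8, 0.0, 291.9], [0.0, 521.8, 209.5], [0.0, 0.0, 1.0]] [[0.84, -0.215, 0.499, -0.308], [-0.543, -0.375, 0.752, -1.331], [0.025, -0.902, -0.431, 0.808], [0.0, 0.0, 0.0, 1.0]] 0.15220238095238095
top [[514.6, 0.0, 273.0], [0.0, 514.6, 207.4], [0.0, 0.0, 1.0]] [[-0.118, -0.9, 0.419, -0.312], [-0.993, 0.112, -0.04, 0.001], [-0.011, -0.421, -0.907, 1.888], [0.0, 0.0, 0.0, 1.0]] 0.004068877551020408
{'time_s': 0.1, 'q': array([-1.25498973e+00,  2.76506534e-01,  1.50594545e+00, -1.07037301e-05,
        1.36072833e+00, -1.21014912e-01]), 'qd': array([-0.00034488, -0.00263941, -0.00315093, -0.00051583,  0.00108883,
       -0.00011801]), 'joint_torque': array([ 1.28238360e-03, -4.05454302e+01, -2.37780422e+01,  7.02841580e-02,
        2.99259508e-02, -4.88621777e-05]), 'ee_pos': array([ 0.24307152, -0.52048895,  0.16843003]), 'ee_rot': array([-3.14001535e+00, -1.81272903e-04,  4.36823610e-01]), 'contact_force': array([ 0.5308692 , -0.31469636,  0.20235145]), 'moment': array([ 0.0598508 , -0.00585051, -0.00678926]), 'grasp_force': 0.0, 'finger_gap': 0.9996632981363689}
```

View pics/top0.png

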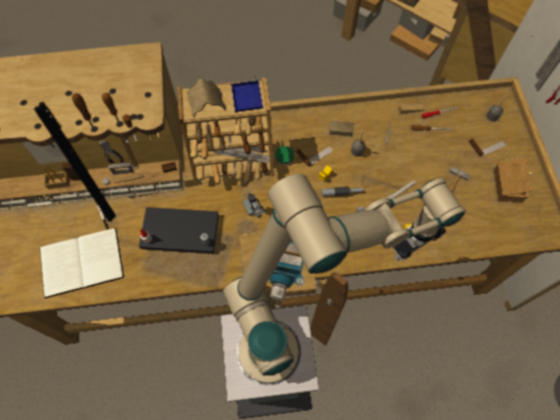

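View pics/side0.png

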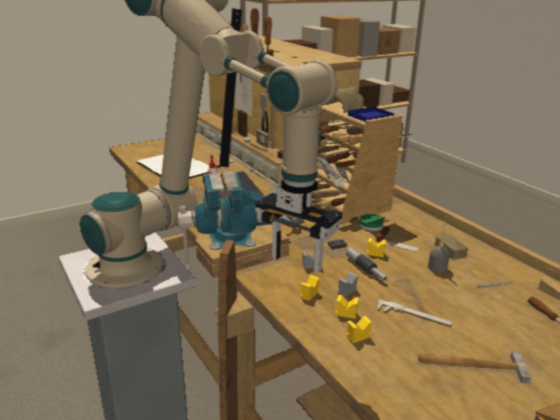

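```bash
python3 - <<'E'
import cv2,numpy as np
a=cv2.imread('pics/top0.png')[110:270,130:530]; b=cv2.imread('pics/side0.png')[200:350,230:480]
cv2.imwrite('pics/c1.png',np.vstack([cv2.resize(a,(800,320),interpolation=2)]))
cv2.imwrite('pics/c2.png',cv2.resize(b,(800,480),interpolation=2))
E
```

```text
(no output)
```

View pics/c1.png

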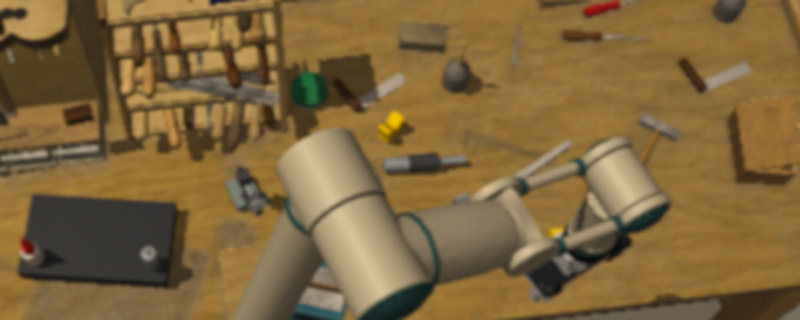

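View pics/c2.png

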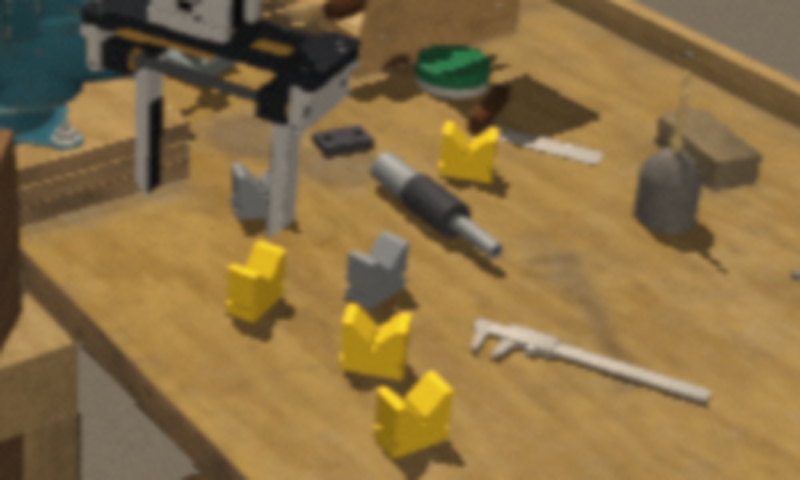

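```bash
cat >> h.py <<'E'
def blobs(mask,W,name,minpx=25):
    n,l,s,c=cv2.connectedComponentsWithStats(mask.astype('uint8'),connectivity=8)
    for i in range(1,n):
        if s[i,4]<minpx: continue
        P=W[l==i]; 
        (cx,cy),(w,h),a=cv2.minAreaRect((P[:,:2]*1000).astype('float32'))
        print(name,'px',np.round(c[i]).astype(int),'n',s[i,4],'ctr',np.round([cx,cy],1),'wh',np.round([w,h],1),'ang',round(a,1),'z',np.round(np.percentile(P[:,2],[3,50,97])*1000,1))
E
python3 - <<'E'
from h import *
for n in('top','side'):
    d=np.load(f'pics/{n}0.npy'); W=world(n,d); p=cv2.imread(f'pics/{n}0.png')
    x,y,z=W[...,0],W[...,1],W[...,2]
    b=(z<0.02)&(z>-0.02)&(x>.3)&(x<.8)&(abs(y)<.6)&(d>0)
    A=np.c_[x[b],y[b],np.ones(b.sum())]; print(n,'bench plane',np.linalg.lstsq(A,z[b],rcond=None)[0], np.median(z[b]),z[b].std())
    m=(d>0)&(z>0.007)&(z<0.2)&(x>.15)&(x<.75)&(y>-.75)&(y<.55)
    blobs(m,W,n)
    pl=(d>0)&(abs(z-.035)<.008)&(y>.1)&(y<.5)&(p.max(2)<70); blobs(pl,W,n+' plate',200)
    pl=(d>0)&(z>.05)&(z<.2)&(y>.1)&(y<.55)&(x<.6); blobs(pl,W,n+' tall')
E
```

```text
top bench plane [0.0012546  0.00282933 0.0011046 ] 0.0015399587228557277 0.006024470361593691
top px [234 165] n 2020 ctr [692.4  68.8] wh [339.8 115.3] ang 89.9 z [ 28.7  84.  185.3]
top px [144 179] n 2091 ctr [703.9 401.6] wh [296.3  92.3] ang 89.8 z [ 11.2 101.5 162.9]
top px [307 162] n 29 ctr [ 741.7 -247.9] wh [31.8 16.6] ang 36.4 z [ 8.9 17.9 26.2]
top px [324 173] n 121 ctr [ 680.5 -313.5] wh [55.5 75.9] ang 28.3 z [ 9.6 34.1 49.6]
top px [339 191] n 298 ctr [ 593.7 -365.4] wh [170.3  50.6] ang 86.3 z [ 8.5 28.7 42. ]
top px [253 206] n 321 ctr [555.4  -1.8] wh [158.3  84.8] ang 19.4 z [  8.5  95.4 154. ]
top px [178 230] n 3212 ctr [517. 303.] wh [309.9 217. ] ang 79.9 z [15.7 35.9 83.8]
top px [359 209] n 35 ctr [ 501.3 -415.9] wh [40.7 24.6] ang 29.9 z [ 8.5 40.6 50.4]
top px [248 246] n 490 ctr [388.3  53.1] wh [ 97.5 174.9] ang 59.4 z [ 8.6 70.1 79.5]
top px [117 262] n 138 ctr [417.6 537.8] wh [171.7  23.9] ang 1.4 z [ 7.3 12.6 20.7]
top px [289 284] n 1195 ctr [212.9 -86.7] wh [109.8 222.2] ang 15.7 z [ 24.9  82.8 192.3]
top px [337 284] n 401 ctr [ 205.  -265.4] wh [
[... 1649 characters left out ...]
e px [307 259] n 153 ctr [ 457.7 -268.6] wh [33.7 33.7] ang 62.4 z [ 8.3 29.8 47.4]
side px [347 283] n 305 ctr [ 475.8 -430.2] wh [55.3 30.5] ang 13.0 z [ 9.  32.2 47.6]
side px [309 287] n 302 ctr [ 379.9 -390.6] wh [58.8 29.5] ang 25.0 z [ 9.1 32.  46.8]
side px [346 306] n 344 ctr [ 413.4 -508. ] wh [36.8 50.6] ang 37.3 z [ 8.9 30.5 46.6]
side px [399 307] n 165 ctr [ 545.6 -567. ] wh [ 41.1 121. ] ang 43.1 z [ 7.1  8.5 11.4]
side px [359 329] n 416 ctr [ 379.3 -593.9] wh [31.3 53.1] ang 85.3 z [ 8.7 31.7 47.1]
side px [424 357] n 110 ctr [ 451.4 -743. ] wh [19.4 33.3] ang 54.5 z [ 8.7 19.7 24.9]
side tall px [211 166] n 109 ctr [469.4 410.5] wh [30.7 36.5] ang 59.8 z [ 61.1  79.7 123.1]
```

```bash
python3 -m inch '[{"z":50},{"z":100},{"x":20,"z":150},{"x":40,"y":30,"z":180},{"x":60,"y":70,"z":200},{"x":80,"y":110,"z":220},{"x":100,"y":150,"z":230},{"x":107,"y":198,"z":230}]' 
python3 -m inch '[{"y":50},{"y":100},{"y":150},{"y":200},{"y":250},{"y":300},{"y":350},{"y":400}]'
python3 -m inch '[{"y":50},{"y":100},{"y":150},{"y":150},{"y":150},{"y":150},{"y":150},{"y":150}]'
python3 - <<'E'
from h import *
for n in('top','side'):
    p,d=grab(n,n+'1'); W=world(n,d); x,y,z=W[...,0],W[...,1],W[...,2]
    m=(d>0)&(z>0.006)&(z<0.2)&(x>.3)&(x<.7)&(y>-.7)&(y<.1)
    blobs(m,W,n)
a=cv2.imread('pics/top1.png')[120:270,220:470]; b=cv2.imread('pics/side1.png')[160:350,230:440]
cv2.imwrite('pics/c3.png',np.vstack([cv2.resize(a,(500,300),interpolation=2)]))
cv2.imwrite('pics/c3.png',np.hstack([cv2.resize(a,(400,240),interpolation=2),cv2.resize(b,(400,240*400//265))[:240]]) if 0 else np.hstack([cv2.resize(a,None,fx=1.6,fy=1.6,interpolation=2),cv2.resize(b,(400,362),interpolation=2)[:240]]))
b=cv2.imread('pics/side1.png')[150:330,250:440]; cv2.imwrite('pics/c4.png',cv2.resize(b,None,fx=3,fy=3,interpolation=2))
E
```

```text
top px [325 173] n 118 ctr [ 679.8 -316. ] wh [32.3 72.5] ang 39.2 z [ 8.3 36.2 51. ]
top px [247 177] n 197 ctr [669.8   6.7] wh [60.1 99.3] ang 0.7 z [ 7.9 74.9 94.9]
top px [339 191] n 314 ctr [ 594.4 -377.4] wh [194.6  56.7] ang 86.6 z [ 7.  28.6 42.1]
top px [400 191] n 30 ctr [ 565.1 -604.2] wh [27.1 46.1] ang 10.0 z [ 6.2  8.4 13.2]
top px [253 206] n 340 ctr [553.7 -10.4] wh [148.   76.4] ang 22.3 z [  7.1  91.9 154.2]
top px [360 209] n 34 ctr [ 499.8 -426.6] wh [25. 47.] ang 25.2 z [10.6 43.2 54.3]
top px [406 226] n 26 ctr [ 407.3 -591.9] wh [20.8 43.4] ang 37.9 z [ 7.5 38.9 51.3]
top px [248 245] n 483 ctr [399.1  44.9] wh [ 94.  176.8] ang 60.0 z [ 8.5 70.4 79.4]
side px [255 232] n 1579 ctr [ 352.8 -147.2] wh [149.9  98.4] ang 62.6 z [ 19.1  73.4 194. ]
side px [317 194] n 98 ctr [687.1  10. ] wh [59.9 45.6] ang 54.9 z [67.9 81.8 91.3]
side px [327 203] n 91 ctr [681.2 -55.1] wh [46.1 39.4] ang 84.3 z [51.3 65.8 80.6]
side px [291 219] n 90 ctr [566.4 -16.7] wh [42.6 73.7] ang 63.6 z [ 6.7 20.7 26. ]
side px [284 246] n 186 ctr [ 426.2 -189.6] wh [56.8 23.9] ang 55.2 z 
[... 230 characters left out ...]
0. ] wh [172.   37.5] ang 88.8 z [11.6 27.1 38.1]
side px [307 259] n 163 ctr [ 458.  -264.4] wh [47.7 34. ] ang 56.6 z [ 8.  28.3 47.3]
side px [347 283] n 310 ctr [ 496.2 -414.1] wh [111.2  43.9] ang 35.4 z [ 8.  32.2 46.9]
side px [309 287] n 304 ctr [ 378.  -391.5] wh [57.8 28.6] ang 24.8 z [ 8.3 32.1 46.9]
side px [346 306] n 347 ctr [ 410.3 -508.9] wh [31.9 50.6] ang 40.1 z [ 7.6 30.4 47.3]
side px [410 311] n 284 ctr [ 559.  -597.3] wh [ 49.  187.3] ang 37.2 z [ 6.2  7.8 11.3]
side px [358 329] n 430 ctr [ 380.2 -594.5] wh [32.3 56.2] ang 87.4 z [ 7.4 31.6 47.4]validation failed for argument at $[0]...
validation failed for argument at $[0]...
validation failed for argument at $[0]...
```

View pics/c4.png

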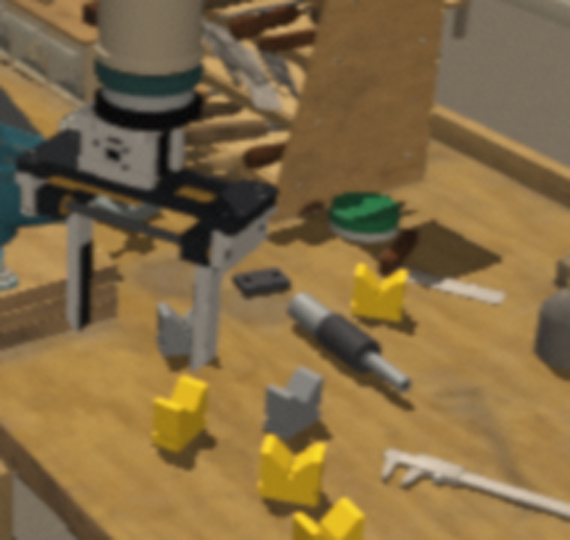

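```bash
python3 -m inch '[{"x":0,"y":0,"z":50,"ax":0,"ay":0,"az":0},{"x":0,"y":0,"z":100,"ax":0,"ay":0,"az":0},{"x":20,"y":0,"z":140,"ax":0,"ay":0,"az":0},{"x":40,"y":30,"z":170,"ax":0,"ay":0,"az":0},{"x":60,"y":70,"z":190,"ax":0,"ay":0,"az":0},{"x":80,"y":110,"z":210,"ax":0,"ay":0,"az":0},{"x":100,"y":150,"z":220,"ax":0,"ay":0,"az":0},{"x":107,"y":195,"z":230,"ax":0,"ay":0,"az":0}]'
```

```text
time_s: 1.0
ee_pos: [0.3517, -0.3248, 0.3992]
ee_rot: [3.141, -0.001, 0.437]
contact_force: [0.4, 0.6, 0.6]
finger_gap: 1.001
grasp_force: 0.0
```

```bash
python3 -m inch '[{"x":0,"y":50,"z":0,"ax":0,"ay":0,"az":0},{"x":0,"y":100,"z":0,"ax":0,"ay":0,"az":0},{"x":0,"y":150,"z":0,"ax":0,"ay":0,"az":0},{"x":0,"y":200,"z":0,"ax":0,"ay":0,"az":0},{"x":0,"y":250,"z":0,"ax":0,"ay":0,"az":0},{"x":0,"y":300,"z":0,"ax":0,"ay":0,"az":0},{"x":0,"y":350,"z":0,"ax":0,"ay":0,"az":0},{"x":0,"y":400,"z":0,"ax":0,"ay":0,"az":0}]'
python3 -m inch '[{"x":0,"y":50,"z":0,"ax":0,"ay":0,"az":0},{"x":0,"y":100,"z":0,"ax":0,"ay":0,"az":0},{"x":0,"y":140,"z":0,"ax":0,"ay":0,"az":0},{"x":0,"y":140,"z":0,"ax":0,"ay":0,"az":0},{"x":0,"y":140,"z":0,"ax":0,"ay":0,"az":0},{"x":0,"y":140,"z":0,"ax":0,"ay":0,"az":0},{"x":0,"y":140,"z":0,"ax":0,"ay":0,"az":0},{"x":0,"y":140,"z":0,"ax":0,"ay":0,"az":0}]'
python3 - <<'E'
from h import *
for n in('top','side'):
    p,d=grab(n,n+'2'); W=world(n,d); x,y,z=W[...,0],W[...,1],W[...,2]
    m=(d>0)&(z>0.006)&(z<0.2)&(x>.4)&(x<.7)&(y>-.6)&(y<.1)
    blobs(m,W,n)
a=cv2.imread('pics/top2.png')[160:250,220:420]; b=cv2.imread('pics/side2.png')[160:310,240:440]
cv2.imwrite('pics/c5.png',np.vstack([cv2.resize(a,(600,270),interpolation=2),cv2.resize(b,(600,450),interpolation=2)[:330]]))
E
```

```text
time_s: 1.8
ee_pos: [0.3495, 0.0758, 0.3994]
ee_rot: [3.141, -0.001, 0.436]
contact_force: [1.5, -1.0, 0.4]
finger_gap: 1.0
grasp_force: 0.0
time_s: 2.6
ee_pos: [0.3505, 0.2128, 0.3994]
ee_rot: [3.141, -0.0, 0.434]
contact_force: [-0.2, -0.3, -0.2]
finger_gap: 1.0
grasp_force: 0.0
top px [324 173] n 116 ctr [ 674.5 -309.3] wh [36.  54.7] ang 47.5 z [ 8.8 35.2 51.5]
top px [247 177] n 93 ctr [670.2  13.1] wh [31. 64.] ang 75.3 z [ 8.8 87.2 95.6]
top px [257 176] n 45 ctr [681.6 -31.5] wh [34.6 26. ] ang 18.2 z [ 9.  62.5 74.2]
top px [238 177] n 51 ctr [683.7  44.4] wh [32.2 29.1] ang 0.2 z [31.5 69.5 79.8]
top px [340 191] n 309 ctr [ 595.5 -370.9] wh [180.1  64.1] ang 81.3 z [ 6.8 28.4 42.4]
top px [302 193] n 86 ctr [ 603.3 -207.2] wh [46.7 54.9] ang 65.9 z [ 6.6 11.5 20.1]
top px [389 198] n 71 ctr [ 536.3 -549.3] wh [ 30.5 101.6] ang 33.2 z [ 6.3  8.9 17.1]
top px [252 206] n 332 ctr [557.1  -1.1] wh [157.9  80.5] ang 16.8 z [  7.   95.8 154. ]
top px [361 214] n 137 ctr [ 480.1 -425.8] wh [85.5 44.2] ang 0.3 z [ 6.8 34.3 50.5]
top px [267 232] n 438 ctr [431.  -62.9] wh [115.4 2
[... 552 characters left out ...]
ide px [279 240] n 351 ctr [ 450.9 -138.1] wh [139.9 101.2] ang 89.7 z [14.6 68.5 73.7]
side px [336 243] n 113 ctr [ 606.1 -212.5] wh [38.  56.8] ang 81.2 z [ 6.5 11.1 14.7]
side px [375 247] n 237 ctr [ 676.7 -315.2] wh [36.4 50.6] ang 39.3 z [ 6.5 28.7 47.1]
side px [364 263] n 453 ctr [ 587.  -371.6] wh [ 36.7 172.6] ang 2.3 z [10.6 27.1 37.9]
side px [311 259] n 268 ctr [ 466.1 -272.5] wh [35.1 52.3] ang 65.2 z [ 7.1 29.7 47.1]
side px [348 293] n 549 ctr [ 446.3 -466. ] wh [149.   51.1] ang 51.4 z [ 7.3 30.7 47. ]
side px [317 283] n 25 ctr [ 404.6 -389.5] wh [13.2  7.2] ang 81.6 z [ 6.7 33.5 46.2]
side px [395 306] n 171 ctr [ 533.5 -563.9] wh [ 46.  100.7] ang 38.5 z [ 6.2  8.1 11.6]
```

View pics/c5.png

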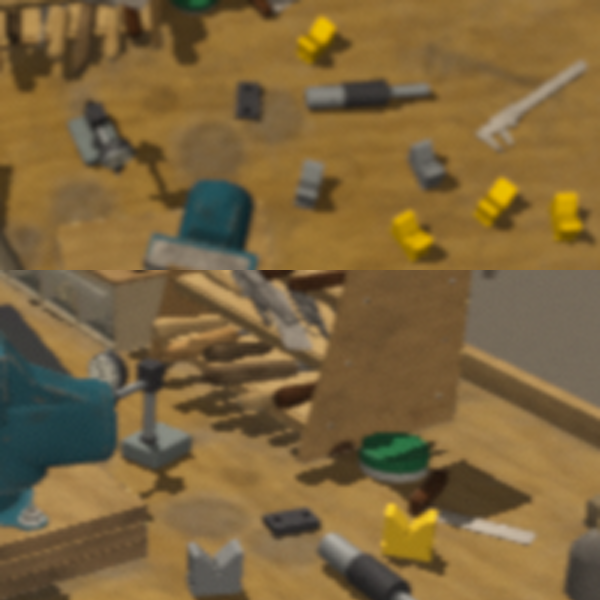

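```bash
python3 - <<'E'
from h import *
S={n:(cv2.imread(f'pics/{n}2.png'),world(n,np.load(f'pics/{n}2.npy'))) for n in('top','side')}
def show(t,P):
    if len(P)<6: print(t,len(P)); return
    (cx,cy),(w,h),a=cv2.minAreaRect((P[:,:2]*1000).astype('float32')); m=P.mean(0)*1000
    e,v=np.linalg.eigh(np.cov(P[:,:2].T)); ang=np.degrees(np.arctan2(v[1,1],v[0,1]))
    print(t,len(P),'rect',np.round([cx,cy,w,h,a],1),'mean',np.round(m,1),'pca',round(ang,1),np.round(np.sqrt(e)*1000,1))
R={'A':(.44,.50,-.31,-.235),'B':(.44,.53,-.47,-.385),'pack':(.56,.65,-.26,-.17),'shaft':(.54,.65,-.47,-.28)}
for n,(p,W) in S.items():
    hsv=cv2.cvtColor(p,cv2.COLOR_BGR2HSV); grey=hsv[...,1]<75
    for k,(a,b,c,d) in R.items():
        m=(W[...,0]>a)&(W[...,0]<b)&(W[...,1]>c)&(W[...,1]<d)&(W[...,2]<.08)&grey
        z=W[...,2]
        if k in'AB':
            show(n+k+' all',W[m&(z>.008)]); show(n+k+' >41',W[m&(z>.041)])
        elif k=='pack': show(n+k,W[m&(z>.0075)])
        else:
            show(n+k,W[m&(z>.010)]); show(n+k+' ridge',W[m&(z>.025)])
            dk=p.max(2)<95; show(n+k+' dark',W[m&(z>.028)&dk])
for n,(p,W) in S.items():
    g=(W[...,0]>.46)&(W[...,0]<.64)&(W[...,1]>-.09)&(W[...,1]<.09); z=W[...,2]
    if n=='side': g&=(p[...,2].astype(int)>p[...,0]-25)  # drop teal
    for lo,hi in((.008,.03),(.04,.08),(.085,.116),(.116,.125),(.13,.17)): show(f'{n} gauge {lo}-{hi}',W[g&(z>lo)&(z<hi)])
p=cv2.imread('pics/top0.png'); W=world('top',np.load('pics/top0.npy')); z=W[...,2]
g=(W[...,0]>.3)&(W[...,0]<.7)&(W[...,1]>.1)&(W[...,1]<.55)
show('plate top',W[g&(abs(z-.036)<.005)&(p.max(2)<75)])
for nm,W_,z_ in(('stop',W,.095),('stopbottle',W,.11)): pass
show('stoptop',W[g&(z>.088)&(z<.106)&(W[...,1]<.26)&(W[...,0]<.5)]); show('bottlecyl',W[g&(z>.06)&(z<.1)&(W[...,1]>.36)&(W[...,0]<.5)])
b=W[(abs(z)<.01)&(W[...,0]>.4)&(W[...,0]<.6)&(W[...,1]>-.3)&(W[...,1]<-.05)]; print('bench z',np.median(b[:,2]))
E
```

```text
topA all 80 rect [ 466.2 -268.4   22.5   55.6   68.6] mean [ 463.4 -266.9   37.3] pca 154.0 [ 6.3 16.3]
topA >41 35 rect [ 462.8 -266.6   19.3   49.1   65. ] mean [ 464.5 -266.4   46.1] pca 151.7 [ 5.9 18.2]
topB all 108 rect [ 473.6 -422.9   51.1   29.3   10.2] mean [ 471.1 -423.    36. ] pca -166.2 [ 8.1 16. ]
topB >41 36 rect [ 472.9 -422.2   47.2   25.    18.5] mean [ 472.8 -424.4   46. ] pca -165.2 [ 7.8 18.1]
toppack 49 rect [ 605.1 -206.9   24.5   46.5   82. ] mean [ 603.7 -208.1   12.6] pca 173.9 [ 7.6 14.4]
topshaft 232 rect [ 587.4 -367.5  166.7   31.6   85.9] mean [ 585.9 -355.6   30. ] pca 88.5 [ 7.3 44.7]
topshaft ridge 181 rect [ 586.5 -363.6  158.6   28.6   84.9] mean [ 586.2 -351.3   32.9] pca 87.0 [ 7.1 39.8]
topshaft dark 81 rect [ 586.5 -383.2  110.2   24.3   89.6] mean [ 585.  -363.    34.8] pca 86.8 [ 7.2 19.4]
sideA all 230 rect [ 466.5 -273.4   35.3   51.    60.7] mean [ 464.3 -278.    29.5] pca 159.8 [ 7.5 15.5]
sideA >41 38 rect [ 466.8 -272.5   26.9   51.    62.4] mean [ 467.5 -274.    45.4] pca 157.8 [ 7.9 20.4]
sideB all 279 rect [ 475.6 -430.4   56.7   28
[... 1363 characters left out ...]
.8  57.4] mean [558.9  -6.3  60.5] pca 86.8 [4.3 5.1]
side gauge 0.085-0.116 103 rect [567.7  -2.9 140.   31.6  12.9] mean [549.5 -12.2 101.5] pca -170.3 [ 6.1 23.2]
side gauge 0.116-0.125 41 rect [528.7 -15.4  89.7  45.3   9.9] mean [536.4 -15.2 119.7] pca -156.6 [10.4 35.4]
side gauge 0.13-0.17 95 rect [490.1 -25.8  26.3  43.4  40.4] mean [491.  -29.2 142.3] pca 119.7 [ 6.1 12.1]
plate top 1902 rect [563.8 344.2 405.7 284.5  79.4] mean [499.3 295.6  36. ] pca 70.9 [52.9 81.7]
stoptop 45 rect [427.2 194.8  27.   28.4  89.5] mean [428.3 194.2  95.2] pca 179.9 [7.6 8. ]
bottlecyl 73 rect [464.6 417.2  28.2  34.3  33.5] mean [464.5 416.9  79.4] pca 120.1 [7.1 9.8]
bench z 0.0007227742001041371
```

```bash
python3 -m inch '[{"x":0,"y":-50,"z":0,"ax":0,"ay":0,"az":8},{"x":0,"y":-100,"z":0,"ax":0,"ay":0,"az":16},{"x":0,"y":-150,"z":0,"ax":0,"ay":0,"az":24},{"x":0,"y":-200,"z":0,"ax":0,"ay":0,"az":32},{"x":20,"y":-245,"z":0,"ax":0,"ay":0,"az":40},{"x":40,"y":-290,"z":0,"ax":0,"ay":0,"az":48},{"x":60,"y":-335,"z":0,"ax":0,"ay":0,"az":57},{"x":80,"y":-380,"z":0,"ax":0,"ay":0,"az":57}]'
python3 -m inch '[{"x":35,"y":-25,"z":-20,"ax":0,"ay":0,"az":0},{"x":70,"y":-45,"z":-50,"ax":0,"ay":0,"az":0},{"x":105,"y":-45,"z":-80,"ax":0,"ay":0,"az":0},{"x":140,"y":-45,"z":-110,"ax":0,"ay":0,"az":0},{"x":174,"y":-45,"z":-145,"ax":0,"ay":0,"az":0},{"x":174,"y":-45,"z":-190,"ax":0,"ay":0,"az":0},{"x":174,"y":-45,"z":-240,"ax":0,"ay":0,"az":0},{"x":174,"y":-45,"z":-280,"ax":0,"ay":0,"az":0}]'
python3 -m inch '[{"x":0,"y":0,"z":0,"ax":0,"ay":0,"az":0},{"x":0,"y":0,"z":0,"ax":0,"ay":0,"az":0},{"x":0,"y":0,"z":0,"ax":0,"ay":0,"az":0},{"x":0,"y":0,"z":0,"ax":0,"ay":0,"az":0},{"x":0,"y":0,"z":0,"ax":0,"ay":0,"az":0},{"x":0,"y":0,"z":0,"ax":0,"ay":0,"az":0},{"x":0,"y":0,"z":0,"ax":0,"ay":0,"az":0},{"x":0,"y":0,"z":0,"ax":0,"ay":0,"az":0}]'
```

```text
time_s: 3.5
ee_pos: [0.405, -0.1043, 0.3998]
ee_rot: [3.14, -0.0, 1.408]
contact_force: [-0.5, -0.2, 0.2]
finger_gap: 0.999
grasp_force: 0.0
time_s: 4.3
ee_pos: [0.5782, -0.1475, 0.1163]
ee_rot: [-3.139, -0.0, 1.403]
contact_force: [0.6, 0.4, 1.1]
finger_gap: 0.999
grasp_force: 0.0
time_s: 5.1
ee_pos: [0.5793, -0.1474, 0.1195]
ee_rot: [3.141, 0.0, 1.403]
contact_force: [0.3, 0.2, -1.0]
finger_gap: 1.0
grasp_force: 0.0
```

```bash
python3 -m inch '[{"x":13,"y":-32,"z":-10,"ax":0,"ay":0,"az":1},{"x":26,"y":-64,"z":-20,"ax":0,"ay":0,"az":2},{"x":26,"y":-64,"z":-60,"ax":0,"ay":0,"az":2},{"x":26,"y":-64,"z":-90,"ax":0,"ay":0,"az":2},{"x":26,"y":-64,"z":-105,"ax":0,"ay":0,"az":2},{"x":26,"y":-64,"z":-112,"ax":0,"ay":0,"az":2},{"x":26,"y":-64,"z":-116,"ax":0,"ay":0,"az":2},{"x":26,"y":-64,"z":-116,"ax":0,"ay":0,"az":2}]'
python3 -m inch '[{"x":0,"y":0,"z":0,"ax":0,"ay":0,"az":0},{"x":0,"y":0,"z":0,"ax":0,"ay":0,"az":0},{"x":0,"y":0,"z":0,"ax":0,"ay":0,"az":0},{"x":0,"y":0,"z":0,"ax":0,"ay":0,"az":0},{"x":0,"y":0,"z":0,"ax":0,"ay":0,"az":0},{"x":0,"y":0,"z":0,"ax":0,"ay":0,"az":0},{"x":0,"y":0,"z":0,"ax":0,"ay":0,"az":0},{"x":0,"y":0,"z":0,"ax":0,"ay":0,"az":0}]' 30
```

```text
time_s: 5.9
ee_pos: [0.6056, -0.2114, 0.0035]
ee_rot: [3.141, 0.0, 1.438]
contact_force: [0.0, -0.2, -0.3]
finger_gap: 0.998
grasp_force: 0.0
time_s: 6.7
ee_pos: [0.6052, -0.2114, 0.0033]
ee_rot: [3.142, 0.0, 1.438]
contact_force: [0.6, -0.5, 1.0]
finger_gap: 0.356
grasp_force: 0.0
```

```bash
python3 - <<'E'
from h import *
p,d=grab('side','side3'); print(observe()['finger_gap'],observe()['grasp_force'])
cv2.imwrite('pics/c6.png',cv2.resize(cv2.imread('pics/side3.png')[170:290,280:420],None,fx=4,fy=4,interpolation=2))
E
```

```text
0.3303553794743539 0.0
```

View pics/c6.png

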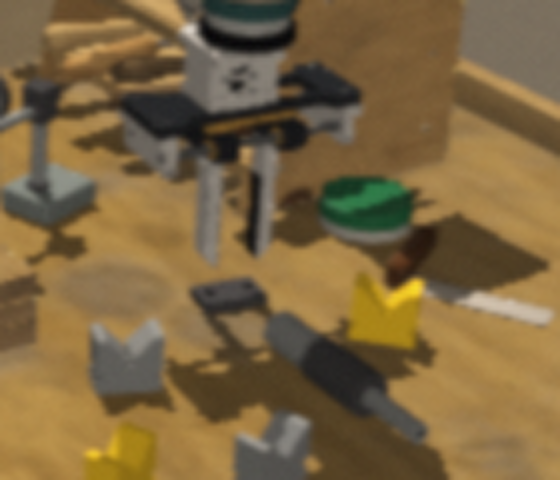

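```bash
python3 - <<'E'
from h import *
s=observe();print(s['ee_pos'],s['q'])
c=camera_params('side');K=np.array(c['intrinsics']);T=np.linalg.inv(np.array(c['T']))
for P in ([.605,-.211,.003],[.605,-.211,.022],[.605,-.211,.05]):
    q=K@(T@np.r_[P,1])[:3]; print(P,q[:2]/q[2])
d=np.load('pics/side3.npy'); W=world('side',d)
for v in range(205,250,3): print(v,[np.round(W[v,u]*1000).astype(int).tolist() for u in (332,345)])
E
```

```text
[ 0.60519653 -0.21134751  0.00322529] [-4.44464368e-01  4.97897583e-01  1.58853689e+00  1.55241648e-05
  1.05522066e+00 -3.11910852e-01]
[0.605, -0.211, 0.003] [335.74487609 244.63879865]
[0.605, -0.211, 0.022] [336.11740419 239.350173  ]
[0.605, -0.211, 0.05] [336.6732414  231.45918463]
205 [[566, -229, 157], [604, -243, 154]]
208 [[559, -238, 153], [622, -223, 132]]
211 [[577, -217, 130], [625, -220, 120]]
214 [[578, -216, 119], [621, -225, 113]]
217 [[576, -220, 111], [622, -225, 102]]
220 [[576, -220, 101], [622, -227, 93]]
223 [[578, -218, 90], [624, -225, 81]]
226 [[581, -216, 77], [625, -225, 70]]
229 [[581, -218, 68], [632, -218, 55]]
232 [[578, -221, 60], [632, -219, 44]]
235 [[582, -218, 47], [673, -171, 0]]
238 [[625, -165, 0], [659, -190, 2]]
241 [[597, -201, 14], [647, -205, 2]]
244 [[585, -217, 14], [627, -229, 8]]
247 [[583, -221, 6], [621, -238, 3]]
```

```bash
python3 - <<'E'
from h import *
for t,(x,y,z0) in {'side0':(.243,-.5205,.168),'side2':(.3505,.2128,.3994),'side3':(.605,-.211,.003),'top0':(.243,-.5205,.168)}.items():
    W=world(t[:-1],np.load(f'pics/{t}.npy')); D=W-np.array([x,y,z0])
    m=(np.hypot(D[...,0],D[...,1])<.08)&(W[...,2]>.025)&(D[...,2]>-.05)
    z=np.sort(D[m][:,2])*1000; print(t,m.sum(),np.round(np.percentile(z,[0,1,3,10]) if len(z) else 0,1))
print(np.round(np.array(camera_params('side')['T']),3))
E
```

```text
side0 8501 [ 38.2  54.3  79.8 152. ]
side2 1963 [36.8 44.1 53.6 87.1]
side3 3799 [ 26.8  52.2  72.5 143.3]
top0 2305 [ 44.7  80.5 153.  176.8]
[[ 0.84  -0.215  0.499 -0.308]
 [-0.543 -0.375  0.752 -1.331]
 [ 0.025 -0.902 -0.431  0.808]
 [ 0.     0.     0.     1.   ]]
```

```bash
python3 -m inch '[{"x":0,"y":0,"z":0,"ax":0,"ay":0,"az":0},{"x":0,"y":0,"z":0,"ax":0,"ay":0,"az":0},{"x":0,"y":0,"z":0,"ax":0,"ay":0,"az":0},{"x":0,"y":0,"z":0,"ax":0,"ay":0,"az":0},{"x":0,"y":0,"z":0,"ax":0,"ay":0,"az":0},{"x":0,"y":0,"z":-8,"ax":0,"ay":0,"az":0},{"x":0,"y":0,"z":-16,"ax":0,"ay":0,"az":0},{"x":0,"y":0,"z":-24,"ax":0,"ay":0,"az":0}]' 80
python3 - <<'E'
from h import *
p,d=grab('side','side4'); s=observe(); print(s['finger_gap'],s['contact_force'],s['ee_pos'])
W=world('side',d)
for v in range(224,262,2): print(v,[np.round(W[v,u]*1000).astype(int).tolist() for u in (318,322,326,330,346,350,354,358)])
cv2.imwrite('pics/c7.png',cv2.resize(cv2.imread('pics/side4.png')[170:290,280:420],None,fx=4,fy=4,interpolation=2))
E
```

```text
time_s: 7.55
ee_pos: [0.6049, -0.2112, -0.0217]
ee_rot: [-3.141, -0.0, 1.438]
contact_force: [-0.1, 0.7, -0.1]
finger_gap: 0.852
grasp_force: 0.0
0.8509781733830338 [-0.82418555  0.284404   -0.67305242] [ 0.60378435 -0.21070357 -0.0232225 ]
224 [[641, -64, 2], [553, -201, 85], [560, -213, 89], [680, -80, -1], [720, -117, 5], [641, -230, 75], [747, -127, 2], [766, -126, -3]]
226 [[632, -76, 2], [552, -204, 80], [559, -214, 83], [665, -100, 4], [715, -124, 1], [646, -224, 64], [743, -132, -2], [747, -148, 4]]
228 [[626, -86, 0], [555, -201, 71], [557, -217, 77], [656, -112, 4], [710, -130, -2], [643, -228, 60], [726, -152, 4], [740, -156, 2]]
230 [[616, -100, 1], [555, -202, 64], [555, -220, 73], [653, -117, -1], [700, -143, -1], [643, -229, 53], [716, -164, 4], [728, -171, 4]]
232 [[610, -108, -1], [550, -209, 62], [558, -217, 63], [639, -135, 4], [688, -158, 2], [645, -228, 45], [713, -169, 0], [721, -179, 2]]
234 [[603, -118, -2], [555, -202, 50], [561, -215, 55], [633, -144, 2], [-308, -1331, 808], [650, -223, 35], [702, -182, 1], [715, -187, 0]]
236 [[592, -133, 1], [558, -199, 41
[... 1038 characters left out ...]
, -271, 2]]
252 [[482, -283, 49], [539, -228, 4], [551, -233, 3], [564, -235, 1], [583, -289, 22], [584, -305, 30], [592, -314, 32], [636, -283, 3]]
254 [[478, -290, 47], [535, -235, 2], [544, -243, 3], [556, -247, 2], [579, -294, 19], [581, -310, 26], [586, -323, 31], [594, -331, 33]]
256 [[480, -287, 38], [528, -244, 1], [537, -252, 3], [547, -258, 3], [592, -280, 1], [580, -312, 21], [-308, -1331, 808], [585, -341, 34]]
258 [[481, -287, 31], [522, -252, 0], [532, -259, 1], [544, -263, 0], [586, -288, -1], [579, -314, 15], [581, -329, 22], [580, -347, 32]]
260 [[477, -293, 29], [514, -264, 2], [524, -269, 2], [534, -276, 2], [576, -300, 2], [586, -306, 2], [580, -331, 17], [579, -350, 27]]
```

View pics/c7.png

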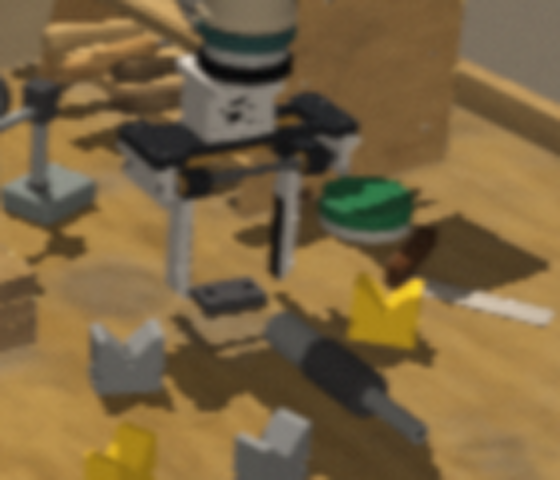

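```bash
python3 -m inch '[{"x":0,"y":0,"z":-4,"ax":0,"ay":0,"az":0},{"x":0,"y":0,"z":-8,"ax":0,"ay":0,"az":0},{"x":0,"y":0,"z":-10,"ax":0,"ay":0,"az":0},{"x":0,"y":0,"z":-11,"ax":0,"ay":0,"az":0},{"x":0,"y":0,"z":-12,"ax":0,"ay":0,"az":0},{"x":0,"y":0,"z":-12,"ax":0,"ay":0,"az":0},{"x":0,"y":0,"z":-12,"ax":0,"ay":0,"az":0},{"x":0,"y":0,"z":-12,"ax":0,"ay":0,"az":0}]'
python3 -m inch '[{"x":0,"y":0,"z":0,"ax":0,"ay":0,"az":0},{"x":0,"y":0,"z":0,"ax":0,"ay":0,"az":0},{"x":0,"y":0,"z":0,"ax":0,"ay":0,"az":0},{"x":0,"y":0,"z":0,"ax":0,"ay":0,"az":0},{"x":0,"y":0,"z":0,"ax":0,"ay":0,"az":0},{"x":0,"y":0,"z":0,"ax":0,"ay":0,"az":0},{"x":0,"y":0,"z":0,"ax":0,"ay":0,"az":0},{"x":0,"y":0,"z":0,"ax":0,"ay":0,"az":0}]' 30
```

```text
time_s: 8.4
ee_pos: [0.6054, -0.2115, -0.0325]
ee_rot: [3.141, 0.0, 1.438]
contact_force: [0.2, -0.7, -0.1]
finger_gap: 0.855
grasp_force: 0.0
time_s: 9.2
ee_pos: [0.6054, -0.2114, -0.0327]
ee_rot: [3.141, 0.0, 1.438]
contact_force: [-0.2, -0.1, 0.2]
finger_gap: 0.569
grasp_force: 29.7
```

```bash
python3 -m inch '[{"x":0,"y":0,"z":30,"ax":0,"ay":0,"az":0},{"x":0,"y":0,"z":80,"ax":0,"ay":0,"az":0},{"x":0,"y":0,"z":130,"ax":0,"ay":0,"az":0},{"x":-10,"y":20,"z":175,"ax":0,"ay":0,"az":0},{"x":-20,"y":40,"z":220,"ax":0,"ay":0,"az":0},{"x":-30,"y":60,"z":262,"ax":0,"ay":0,"az":0},{"x":-40,"y":108,"z":262,"ax":0,"ay":0,"az":0},{"x":-50,"y":156,"z":262,"ax":0,"ay":0,"az":0}]'
python3 -m inch '[{"x":-12,"y":48,"z":0,"ax":0,"ay":0,"az":0},{"x":-24,"y":96,"z":0,"ax":0,"ay":0,"az":0},{"x":-36,"y":144,"z":0,"ax":0,"ay":0,"az":0},{"x":-48,"y":192,"z":0,"ax":0,"ay":0,"az":0},{"x":-60,"y":240,"z":0,"ax":0,"ay":0,"az":-1},{"x":-72,"y":288,"z":0,"ax":0,"ay":0,"az":-2},{"x":-84,"y":336,"z":0,"ax":0,"ay":0,"az":-3.4},{"x":-97,"y":384,"z":0,"ax":0,"ay":0,"az":-3.4}]'
python3 -m inch '[{"x":0,"y":10,"z":-20,"ax":0,"ay":0,"az":0},{"x":0,"y":20,"z":-60,"ax":0,"ay":0,"az":0},{"x":0,"y":20,"z":-100,"ax":0,"ay":0,"az":0},{"x":0,"y":20,"z":-130,"ax":0,"ay":0,"az":0},{"x":0,"y":20,"z":-150,"ax":0,"ay":0,"az":0},{"x":0,"y":20,"z":-160,"ax":0,"ay":0,"az":0},{"x":0,"y":20,"z":-160,"ax":0,"ay":0,"az":0},{"x":0,"y":20,"z":-160,"ax":0,"ay":0,"az":0}]'
```

```text
time_s: 10.0
ee_pos: [0.5554, -0.0547, 0.2309]
ee_rot: [3.138, 0.0, 1.436]
contact_force: [0.6, 0.0, -2.4]
finger_gap: 0.571
grasp_force: 29.7
time_s: 10.8
ee_pos: [0.4571, 0.3302, 0.229]
ee_rot: [-3.141, 0.001, 1.378]
contact_force: [1.4, 0.0, -0.5]
finger_gap: 0.569
grasp_force: 29.7
time_s: 11.6
ee_pos: [0.4589, 0.3489, 0.0701]
ee_rot: [3.14, -0.001, 1.379]
contact_force: [-0.7, 0.6, -0.4]
finger_gap: 0.569
grasp_force: 29.7
```

```bash
python3 -m inch '[{"x":0,"y":0,"z":-30,"ax":0,"ay":0,"az":0},{"x":0,"y":0,"z":-50,"ax":0,"ay":0,"az":0},{"x":0,"y":0,"z":-58,"ax":0,"ay":0,"az":0},{"x":0,"y":0,"z":-62,"ax":0,"ay":0,"az":0},{"x":0,"y":0,"z":-65,"ax":0,"ay":0,"az":0},{"x":0,"y":0,"z":-67,"ax":0,"ay":0,"az":0},{"x":0,"y":0,"z":-67,"ax":0,"ay":0,"az":0},{"x":0,"y":0,"z":-67,"ax":0,"ay":0,"az":0}]'
python3 -m inch '[{"x":0,"y":0,"z":0,"ax":0,"ay":0,"az":0},{"x":0,"y":0,"z":0,"ax":0,"ay":0,"az":0},{"x":0,"y":0,"z":0,"ax":0,"ay":0,"az":0},{"x":0,"y":0,"z":0,"ax":0,"ay":0,"az":0},{"x":0,"y":0,"z":30,"ax":0,"ay":0,"az":0},{"x":0,"y":0,"z":80,"ax":0,"ay":0,"az":0},{"x":0,"y":0,"z":130,"ax":0,"ay":0,"az":0},{"x":0,"y":0,"z":170,"ax":0,"ay":0,"az":0}]' 90
```

```text
time_s: 12.4
ee_pos: [0.4587, 0.3489, 0.0029]
ee_rot: [3.141, -0.001, 1.379]
contact_force: [1.2, 0.0, -0.5]
finger_gap: 0.57
grasp_force: 29.7
time_s: 13.2
ee_pos: [0.4588, 0.349, 0.1753]
ee_rot: [3.139, -0.002, 1.379]
contact_force: [0.6, 0.3, -0.4]
finger_gap: 0.956
grasp_force: 0.0
```

```bash
python3 -m inch '[{"x":0,"y":-20,"z":40,"ax":0,"ay":0,"az":0},{"x":0,"y":-60,"z":60,"ax":0,"ay":0,"az":0},{"x":0,"y":-110,"z":60,"ax":0,"ay":0,"az":0},{"x":0,"y":-160,"z":60,"ax":0,"ay":0,"az":0},{"x":0,"y":-210,"z":60,"ax":0,"ay":0,"az":-3},{"x":0,"y":-260,"z":60,"ax":0,"ay":0,"az":-6},{"x":0,"y":-310,"z":60,"ax":0,"ay":0,"az":-10},{"x":0,"y":-360,"z":60,"ax":0,"ay":0,"az":-14}]'
python3 -m inch '[{"x":2,"y":-50,"z":0,"ax":0,"ay":0,"az":0},{"x":4,"y":-100,"z":0,"ax":0,"ay":0,"az":0},{"x":6,"y":-150,"z":0,"ax":0,"ay":0,"az":0},{"x":7,"y":-200,"z":-10,"ax":0,"ay":0,"az":0},{"x":7,"y":-240,"z":-40,"ax":0,"ay":0,"az":0},{"x":7,"y":-259,"z":-85,"ax":0,"ay":0,"az":0},{"x":7,"y":-259,"z":-130,"ax":0,"ay":0,"az":0},{"x":7,"y":-259,"z":-150,"ax":0,"ay":0,"az":0}]'
python3 - <<'E'
from h import *
p,d=grab('top','top5'); W=world('top',d); z=W[...,2]; x,y=W[...,0],W[...,1]
m=(x>.39)&(x<.53)&(y>.27)&(y<.39)&(z>.041)&(z<.06); blobs(m,W,'packer')
m=(x>.35)&(x<.7)&(y>.08)&(y<.5)&(abs(z-.036)<.006)&(p.max(2)<75); blobs(m,W,'plate',300)
print(observe()['ee_pos'])
E
```

```text
time_s: 14.0
ee_pos: [0.4578, -0.0132, 0.2326]
ee_rot: [3.141, -0.0, 1.132]
contact_force: [0.5, -0.5, 0.1]
finger_gap: 0.956
grasp_force: 0.0
time_s: 14.8
ee_pos: [0.4624, -0.2695, 0.0782]
ee_rot: [-3.135, -0.002, 1.133]
contact_force: [0.1, 0.0, 0.2]
finger_gap: 0.957
grasp_force: 0.0
packer px [164 239] n 116 ctr [457.  351.1] wh [44.4 64.1] ang 84.7 z [41.3 46.3 54.4]
plate px [180 229] n 1964 ctr [495.6 295.3] wh [285.  172.5] ang 79.0 z [30.6 36.  41.5]
[ 0.4613603  -0.26827124  0.07637454]
```

```bash
python3 -m inch '[{"x":2,"y":-2,"z":-40,"ax":0,"ay":0,"az":0},{"x":2,"y":-2,"z":-80,"ax":0,"ay":0,"az":0},{"x":2,"y":-2,"z":-100,"ax":0,"ay":0,"az":0},{"x":2,"y":-2,"z":-108,"ax":0,"ay":0,"az":0},{"x":2,"y":-2,"z":-111,"ax":0,"ay":0,"az":0},{"x":2,"y":-2,"z":-111,"ax":0,"ay":0,"az":0},{"x":2,"y":-2,"z":-111,"ax":0,"ay":0,"az":0},{"x":2,"y":-2,"z":-111,"ax":0,"ay":0,"az":0}]'
python3 -m inch '[{"x":0,"y":0,"z":0,"ax":0,"ay":0,"az":0},{"x":0,"y":0,"z":0,"ax":0,"ay":0,"az":0},{"x":0,"y":0,"z":0,"ax":0,"ay":0,"az":0},{"x":0,"y":0,"z":0,"ax":0,"ay":0,"az":0},{"x":0,"y":0,"z":0,"ax":0,"ay":0,"az":0},{"x":0,"y":0,"z":0,"ax":0,"ay":0,"az":0},{"x":0,"y":0,"z":0,"ax":0,"ay":0,"az":0},{"x":0,"y":0,"z":0,"ax":0,"ay":0,"az":0}]' 30
```

```text
time_s: 15.65
ee_pos: [0.4681, -0.273, -0.0274]
ee_rot: [3.139, 0.001, 1.135]
contact_force: [0.0, -0.5, -0.0]
finger_gap: 0.958
grasp_force: 0.0
time_s: 16.45
ee_pos: [0.4666, -0.2719, -0.0288]
ee_rot: [-3.14, -0.0, 1.135]
contact_force: [-3.3, 1.2, 1.6]
finger_gap: 0.534
grasp_force: 29.8
```

```bash
python3 -m inch '[{"x":0,"y":0,"z":30,"ax":0,"ay":0,"az":0},{"x":0,"y":0,"z":80,"ax":0,"ay":0,"az":0},{"x":0,"y":10,"z":130,"ax":0,"ay":0,"az":0},{"x":0,"y":30,"z":175,"ax":0,"ay":0,"az":0},{"x":0,"y":50,"z":220,"ax":0,"ay":0,"az":0},{"x":0,"y":70,"z":262,"ax":0,"ay":0,"az":0},{"x":0,"y":120,"z":262,"ax":0,"ay":0,"az":0},{"x":0,"y":170,"z":262,"ax":0,"ay":0,"az":0}]'
python3 -m inch '[{"x":-1,"y":50,"z":0,"ax":0,"ay":0,"az":0},{"x":-2,"y":100,"z":0,"ax":0,"ay":0,"az":0},{"x":-3,"y":150,"z":0,"ax":0,"ay":0,"az":2},{"x":-4,"y":200,"z":0,"ax":0,"ay":0,"az":4},{"x":-5,"y":250,"z":0,"ax":0,"ay":0,"az":7},{"x":-6,"y":300,"z":0,"ax":0,"ay":0,"az":10},{"x":-7,"y":350,"z":0,"ax":0,"ay":0,"az":14},{"x":-8,"y":400,"z":0,"ax":0,"ay":0,"az":14}]'
python3 -m inch '[{"x":0,"y":30,"z":-20,"ax":0,"ay":0,"az":0},{"x":0,"y":50,"z":-60,"ax":0,"ay":0,"az":0},{"x":0,"y":51,"z":-100,"ax":0,"ay":0,"az":0},{"x":0,"y":51,"z":-130,"ax":0,"ay":0,"az":0},{"x":0,"y":51,"z":-150,"ax":0,"ay":0,"az":0},{"x":0,"y":51,"z":-160,"ax":0,"ay":0,"az":0},{"x":0,"y":51,"z":-160,"ax":0,"ay":0,"az":0},{"x":0,"y":51,"z":-160,"ax":0,"ay":0,"az":0}]'
python3 - <<'E'
from h import *
print(observe()['ee_pos'],observe()['ee_rot'])
p,d=grab('top','top6');q,e=grab('side','side6')
cv2.imwrite('pics/c8.png',np.hstack([cv2.resize(p[200:260,120:220,::-1],(400,240),interpolation=2),cv2.resize(q[130:220,180:330,::-1],(400,240),interpolation=2)]))
E
```

```text
time_s: 17.25
ee_pos: [0.4683, -0.1018, 0.2343]
ee_rot: [3.138, -0.001, 1.132]
contact_force: [0.4, 0.7, -4.4]
finger_gap: 0.534
grasp_force: 29.8
time_s: 18.05
ee_pos: [0.4588, 0.2996, 0.2325]
ee_rot: [3.142, 0.0, 1.38]
contact_force: [0.4, -1.0, -2.8]
finger_gap: 0.534
grasp_force: 29.8
time_s: 18.85
ee_pos: [0.4601, 0.3489, 0.0739]
ee_rot: [3.14, -0.001, 1.379]
contact_force: [-0.5, 0.5, -3.1]
finger_gap: 0.532
grasp_force: 29.8
[0.46005624 0.34894837 0.07393666] [ 3.14038345e+00 -1.06849164e-03  1.37869598e+00]
```

View pics/c8.png

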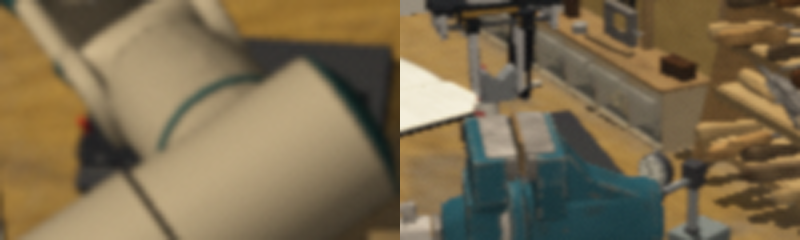

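```bash
python3 -m inch '[{"x":-1,"y":1,"z":-25,"ax":0,"ay":0,"az":0},{"x":-1,"y":1,"z":-42,"ax":0,"ay":0,"az":0},{"x":-1,"y":1,"z":-50,"ax":0,"ay":0,"az":0},{"x":-1,"y":1,"z":-54,"ax":0,"ay":0,"az":0},{"x":-1,"y":1,"z":-56,"ax":0,"ay":0,"az":0},{"x":-1,"y":1,"z":-57,"ax":0,"ay":0,"az":0},{"x":-1,"y":1,"z":-57,"ax":0,"ay":0,"az":0},{"x":-1,"y":1,"z":-57,"ax":0,"ay":0,"az":0}]'
python3 -m inch '[{"x":0,"y":0,"z":0,"ax":0,"ay":0,"az":0},{"x":0,"y":0,"z":0,"ax":0,"ay":0,"az":0},{"x":0,"y":0,"z":0,"ax":0,"ay":0,"az":0},{"x":0,"y":0,"z":0,"ax":0,"ay":0,"az":0},{"x":0,"y":0,"z":30,"ax":0,"ay":0,"az":0},{"x":0,"y":0,"z":80,"ax":0,"ay":0,"az":0},{"x":0,"y":0,"z":130,"ax":0,"ay":0,"az":0},{"x":0,"y":0,"z":180,"ax":0,"ay":0,"az":0}]' 90
```

```text
time_s: 19.75
ee_pos: [0.4587, 0.3498, 0.0169]
ee_rot: [3.141, -0.001, 1.379]
contact_force: [-0.4, 0.3, -3.5]
finger_gap: 0.531
grasp_force: 29.8
time_s: 20.55
ee_pos: [0.458, 0.3494, 0.1983]
ee_rot: [3.141, -0.0, 1.379]
contact_force: [0.8, 0.1, -1.1]
finger_gap: 0.96
grasp_force: 0.0
```

```bash
python3 -m inch '[{"x":0,"y":-30,"z":37,"ax":0,"ay":0,"az":0},{"x":0,"y":-80,"z":37,"ax":0,"ay":0,"az":0},{"x":0,"y":-130,"z":37,"ax":0,"ay":0,"az":0},{"x":0,"y":-180,"z":37,"ax":0,"ay":0,"az":0},{"x":0,"y":-230,"z":37,"ax":0,"ay":0,"az":4},{"x":0,"y":-280,"z":37,"ax":0,"ay":0,"az":8},{"x":0,"y":-330,"z":37,"ax":0,"ay":0,"az":12},{"x":0,"y":-380,"z":37,"ax":0,"ay":0,"az":16}]'
python3 -m inch '[{"x":2,"y":-50,"z":0,"ax":0,"ay":0,"az":3},{"x":4,"y":-100,"z":0,"ax":0,"ay":0,"az":6},{"x":6,"y":-150,"z":0,"ax":0,"ay":0,"az":10},{"x":8,"y":-200,"z":0,"ax":0,"ay":0,"az":10},{"x":10,"y":-250,"z":0,"ax":0,"ay":0,"az":10},{"x":12,"y":-300,"z":-10,"ax":0,"ay":0,"az":10},{"x":15,"y":-350,"z":-20,"ax":0,"ay":0,"az":10},{"x":17,"y":-397,"z":-35,"ax":0,"ay":0,"az":10}]'
python3 -m inch '[{"x":0,"y":0,"z":-45,"ax":0,"ay":0,"az":0},{"x":0,"y":0,"z":-90,"ax":0,"ay":0,"az":0},{"x":0,"y":0,"z":-120,"ax":0,"ay":0,"az":0},{"x":0,"y":0,"z":-130,"ax":0,"ay":0,"az":0},{"x":0,"y":0,"z":-130,"ax":0,"ay":0,"az":0},{"x":0,"y":0,"z":-130,"ax":0,"ay":0,"az":0},{"x":0,"y":0,"z":-130,"ax":0,"ay":0,"az":0},{"x":0,"y":0,"z":-130,"ax":0,"ay":0,"az":0}]'
python3 - <<'E'
from h import *
print(observe()['ee_pos'])
p,d=grab('top','top7'); W=world('top',d); z=W[...,2]; x,y=W[...,0],W[...,1]
m=(x>.39)&(x<.53)&(y>.27)&(y<.39)&(z>.055)&(z<.13); blobs(m,W,'vee'); blobs(m&(z>.083),W,'veetop',8)
E
```

```text
time_s: 21.35
ee_pos: [0.4579, -0.0323, 0.2337]
ee_rot: [3.14, 0.0, 1.661]
contact_force: [0.1, -0.3, -0.5]
finger_gap: 0.959
grasp_force: 0.0
time_s: 22.15
ee_pos: [0.4754, -0.4285, 0.1992]
ee_rot: [3.14, 0.002, 1.832]
contact_force: [-0.3, 1.4, -2.0]
finger_gap: 0.956
grasp_force: 0.0
time_s: 22.95
ee_pos: [0.4762, -0.4268, 0.0708]
ee_rot: [3.14, 0.003, 1.833]
contact_force: [0.5, 0.4, -0.1]
finger_gap: 0.955
grasp_force: 0.0
[ 0.47616254 -0.42677076  0.07083355]
vee px [162 236] n 130 ctr [455.8 354. ] wh [28.4 53.2] ang 83.7 z [56.7 82.4 93. ]
veetop px [162 231] n 31 ctr [474.2 351.9] wh [28.1 16.1] ang 86.0 z [84.7 88.7 93.7]
veetop px [160 240] n 29 ctr [439.7 356.2] wh [27.9 17.1] ang 70.5 z [84.1 88.5 96.2]
```

```bash
python3 -m inch '[{"x":0,"y":-2,"z":-40,"ax":0,"ay":0,"az":0},{"x":0,"y":-2,"z":-75,"ax":0,"ay":0,"az":0},{"x":0,"y":-2,"z":-92,"ax":0,"ay":0,"az":0},{"x":0,"y":-2,"z":-98,"ax":0,"ay":0,"az":0},{"x":0,"y":-2,"z":-100,"ax":0,"ay":0,"az":0},{"x":0,"y":-2,"z":-100,"ax":0,"ay":0,"az":0},{"x":0,"y":-2,"z":-100,"ax":0,"ay":0,"az":0},{"x":0,"y":-2,"z":-100,"ax":0,"ay":0,"az":0}]'
python3 -m inch '[{"x":0,"y":0,"z":0,"ax":0,"ay":0,"az":0},{"x":0,"y":0,"z":0,"ax":0,"ay":0,"az":0},{"x":0,"y":0,"z":0,"ax":0,"ay":0,"az":0},{"x":0,"y":0,"z":0,"ax":0,"ay":0,"az":0},{"x":0,"y":0,"z":0,"ax":0,"ay":0,"az":0},{"x":0,"y":0,"z":0,"ax":0,"ay":0,"az":0},{"x":0,"y":0,"z":0,"ax":0,"ay":0,"az":0},{"x":0,"y":0,"z":0,"ax":0,"ay":0,"az":0}]' 30
```

```text
time_s: 23.8
ee_pos: [0.4759, -0.4286, -0.0299]
ee_rot: [3.14, 0.002, 1.833]
contact_force: [-0.7, -0.3, -0.4]
finger_gap: 0.957
grasp_force: 0.0
time_s: 24.6
ee_pos: [0.4752, -0.4278, -0.0313]
ee_rot: [3.141, -0.0, 1.833]
contact_force: [0.2, -0.2, -0.6]
finger_gap: 0.533
grasp_force: 29.9
```

```bash
python3 -m inch '[{"x":0,"y":0,"z":30,"ax":0,"ay":0,"az":0},{"x":0,"y":0,"z":80,"ax":0,"ay":0,"az":0},{"x":0,"y":10,"z":130,"ax":0,"ay":0,"az":0},{"x":0,"y":30,"z":175,"ax":0,"ay":0,"az":0},{"x":0,"y":50,"z":220,"ax":0,"ay":0,"az":0},{"x":0,"y":70,"z":264,"ax":0,"ay":0,"az":0},{"x":0,"y":120,"z":264,"ax":0,"ay":0,"az":-4},{"x":0,"y":170,"z":264,"ax":0,"ay":0,"az":-8}]'
python3 -m inch '[{"x":-4,"y":50,"z":0,"ax":0,"ay":0,"az":-4},{"x":-9,"y":100,"z":0,"ax":0,"ay":0,"az":-8},{"x":-14,"y":150,"z":0,"ax":0,"ay":0,"az":-12},{"x":-18,"y":200,"z":0,"ax":0,"ay":0,"az":-15},{"x":-24,"y":250,"z":0,"ax":0,"ay":0,"az":-18},{"x":-29,"y":300,"z":0,"ax":0,"ay":0,"az":-18},{"x":-34,"y":350,"z":0,"ax":0,"ay":0,"az":-18},{"x":-38,"y":400,"z":0,"ax":0,"ay":0,"az":-18}]'
python3 -m inch '[{"x":0,"y":49,"z":0,"ax":0,"ay":0,"az":0},{"x":0,"y":97,"z":-10,"ax":0,"ay":0,"az":0},{"x":0,"y":97,"z":-50,"ax":0,"ay":0,"az":0},{"x":0,"y":97,"z":-100,"ax":0,"ay":0,"az":0},{"x":0,"y":97,"z":-140,"ax":0,"ay":0,"az":0},{"x":0,"y":97,"z":-160,"ax":0,"ay":0,"az":0},{"x":0,"y":97,"z":-160,"ax":0,"ay":0,"az":0},{"x":0,"y":97,"z":-160,"ax":0,"ay":0,"az":0}]'
```

```text
time_s: 25.4
ee_pos: [0.4753, -0.2572, 0.2336]
ee_rot: [3.14, 0.001, 1.688]
contact_force: [0.2, 1.0, -4.3]
finger_gap: 0.533
grasp_force: 29.9
time_s: 26.2
ee_pos: [0.4359, 0.142, 0.2322]
ee_rot: [-3.141, 0.001, 1.379]
contact_force: [1.6, -0.1, -4.7]
finger_gap: 0.523
grasp_force: 29.9
time_s: 27.0
ee_pos: [0.4373, 0.2373, 0.0728]
ee_rot: [-3.141, 0.0, 1.379]
contact_force: [0.5, 0.4, -3.2]
finger_gap: 0.529
grasp_force: 29.9
```

```bash
python3 -m inch '[{"x":0,"y":1,"z":-25,"ax":0,"ay":0,"az":0},{"x":0,"y":1,"z":-48,"ax":0,"ay":0,"az":0},{"x":0,"y":1,"z":-58,"ax":0,"ay":0,"az":0},{"x":0,"y":1,"z":-63,"ax":0,"ay":0,"az":0},{"x":0,"y":1,"z":-66,"ax":0,"ay":0,"az":0},{"x":0,"y":1,"z":-68,"ax":0,"ay":0,"az":0},{"x":0,"y":1,"z":-68,"ax":0,"ay":0,"az":0},{"x":0,"y":1,"z":-68,"ax":0,"ay":0,"az":0}]'
python3 -m inch '[{"x":0,"y":0,"z":0,"ax":0,"ay":0,"az":0},{"x":0,"y":0,"z":0,"ax":0,"ay":0,"az":0},{"x":0,"y":0,"z":0,"ax":0,"ay":0,"az":0},{"x":0,"y":0,"z":0,"ax":0,"ay":0,"az":0},{"x":0,"y":0,"z":30,"ax":0,"ay":0,"az":0},{"x":0,"y":0,"z":80,"ax":0,"ay":0,"az":0},{"x":0,"y":0,"z":130,"ax":0,"ay":0,"az":0},{"x":0,"y":0,"z":180,"ax":0,"ay":0,"az":0}]' 90
```

```text
time_s: 27.8
ee_pos: [0.4378, 0.2385, 0.0053]
ee_rot: [3.141, -0.001, 1.379]
contact_force: [0.2, 0.2, -3.3]
finger_gap: 0.527
grasp_force: 29.9
time_s: 28.6
ee_pos: [0.437, 0.2382, 0.1868]
ee_rot: [3.141, -0.0, 1.379]
contact_force: [0.9, 0.8, 0.3]
finger_gap: 0.96
grasp_force: 0.0
```

```bash
python3 -m inch '[{"x":5,"y":-30,"z":40,"ax":0,"ay":0,"az":0},{"x":15,"y":-78,"z":48,"ax":0,"ay":0,"az":0},{"x":25,"y":-126,"z":48,"ax":0,"ay":0,"az":0},{"x":35,"y":-174,"z":48,"ax":0,"ay":0,"az":2},{"x":45,"y":-222,"z":48,"ax":0,"ay":0,"az":4},{"x":55,"y":-270,"z":48,"ax":0,"ay":0,"az":6},{"x":65,"y":-318,"z":48,"ax":0,"ay":0,"az":8},{"x":75,"y":-366,"z":48,"ax":0,"ay":0,"az":10}]'
python3 -m inch '[{"x":14,"y":-45,"z":0,"ax":0,"ay":0,"az":0},{"x":29,"y":-90,"z":0,"ax":0,"ay":0,"az":0},{"x":44,"y":-135,"z":0,"ax":0,"ay":0,"az":0},{"x":59,"y":-180,"z":-10,"ax":0,"ay":0,"az":0},{"x":74,"y":-225,"z":-20,"ax":0,"ay":0,"az":0},{"x":74,"y":-242,"z":-60,"ax":0,"ay":0,"az":0},{"x":74,"y":-242,"z":-105,"ax":0,"ay":0,"az":0},{"x":74,"y":-242,"z":-145,"ax":0,"ay":0,"az":0}]'
python3 - <<'E'
from h import *
print(observe()['ee_pos'],observe()['ee_rot'])
p,d=grab('top','top8'); W=world('top',d); z=W[...,2]; x,y=W[...,0],W[...,1]
for t,y0,y1 in(('thin',.32,.39),('thick',.215,.27)):
    m=(x>.39)&(x<.53)&(y>y0)&(y<y1)&(z>.05)&(z<.13); blobs(m,W,t); blobs(m&(z>(.083 if t=='thin' else .073)),W,'top',8)
m=(x>.39)&(x<.46)&(y>.17)&(y<.215)&(z>.085); blobs(m,W,'stop',8)
q,e=grab('side','side8'); W=world('side',e); z=W[...,2]; x,y=W[...,0],W[...,1]
m=(x>.54)&(x<.64)&(y>-.5)&(y<-.25)&(z>.01)&(z<.045); blobs(m,W,'shaft')
E
```

```text
time_s: 29.4
ee_pos: [0.5124, -0.1297, 0.233]
ee_rot: [3.141, -0.0, 1.555]
contact_force: [1.2, -0.2, 0.0]
finger_gap: 0.957
grasp_force: 0.0
time_s: 30.2
ee_pos: [0.5858, -0.3705, 0.0854]
ee_rot: [-3.141, -0.001, 1.552]
contact_force: [0.0, 0.3, -1.0]
finger_gap: 0.958
grasp_force: 0.0
[ 0.58576931 -0.37051822  0.08536194] [-3.14093297e+00 -6.04339386e-04  1.55193275e+00]
thin px [162 237] n 138 ctr [456.7 351.9] wh [34.9 53.8] ang 79.2 z [51.8 80.  95.1]
top px [162 231] n 30 ctr [473.2 352. ] wh [27.8 20. ] ang 83.9 z [83.3 87.7 96.8]
top px [160 240] n 25 ctr [438.6 357.3] wh [27.4 16.1] ang 80.1 z [83.6 89.1 95.9]
thick px [192 239] n 118 ctr [436.8 242. ] wh [28.4 53.5] ang 77.8 z [54.  72.9 88.2]
top px [192 234] n 33 ctr [450.4 240. ] wh [31.  19.9] ang 65.5 z [73.8 80.5 87.8]
top px [191 242] n 24 ctr [419.  246.1] wh [28.1 20.2] ang 59.3 z [74.1 81.  89.2]
stop px [204 237] n 54 ctr [428.1 194.2] wh [30.6 27.8] ang 20.8 z [ 86.3  94.9 105.9]
shaft px [364 263] n 447 ctr [ 588.  -370.7] wh [ 42.4 172.2] ang 4.6 z [12.9 27.3 37.6]
```

```bash
python3 -m inch '[{"x":1,"y":0,"z":-45,"ax":0,"ay":0,"az":0},{"x":1,"y":0,"z":-85,"ax":0,"ay":0,"az":0},{"x":1,"y":0,"z":-107,"ax":0,"ay":0,"az":0},{"x":1,"y":0,"z":-115,"ax":0,"ay":0,"az":0},{"x":1,"y":0,"z":-118,"ax":0,"ay":0,"az":0},{"x":1,"y":0,"z":-119,"ax":0,"ay":0,"az":0},{"x":1,"y":0,"z":-119,"ax":0,"ay":0,"az":0},{"x":1,"y":0,"z":-119,"ax":0,"ay":0,"az":0}]'
python3 -m inch '[{"x":0,"y":0,"z":0,"ax":0,"ay":0,"az":0},{"x":0,"y":0,"z":0,"ax":0,"ay":0,"az":0},{"x":0,"y":0,"z":0,"ax":0,"ay":0,"az":0},{"x":0,"y":0,"z":0,"ax":0,"ay":0,"az":0},{"x":0,"y":0,"z":0,"ax":0,"ay":0,"az":0},{"x":0,"y":0,"z":0,"ax":0,"ay":0,"az":0},{"x":0,"y":0,"z":0,"ax":0,"ay":0,"az":0},{"x":0,"y":0,"z":0,"ax":0,"ay":0,"az":0}]' 10
python3 -m inch '[{"x":0,"y":0,"z":0,"ax":0,"ay":0,"az":0},{"x":0,"y":0,"z":10,"ax":0,"ay":0,"az":0},{"x":0,"y":0,"z":30,"ax":0,"ay":0,"az":0},{"x":0,"y":0,"z":60,"ax":0,"ay":0,"az":0},{"x":0,"y":0,"z":100,"ax":0,"ay":0,"az":0},{"x":0,"y":0,"z":150,"ax":0,"ay":0,"az":0},{"x":0,"y":0,"z":200,"ax":0,"ay":0,"az":0},{"x":-10,"y":30,"z":240,"ax":0,"ay":0,"az":0}]'
python3 - <<'E'
from h import *
q,e=grab('side','side9'); cv2.imwrite('pics/c9.png',cv2.resize(q[150:270,290:430,::-1],None,fx=4,fy=4,interpolation=2))
E
```

```text
time_s: 31.1
ee_pos: [0.5883, -0.3704, -0.0295]
ee_rot: [3.139, 0.002, 1.553]
contact_force: [0.9, 0.5, -0.5]
finger_gap: 0.955
grasp_force: 0.0
time_s: 31.9
ee_pos: [0.5879, -0.3699, -0.031]
ee_rot: [3.14, 0.0, 1.553]
contact_force: [0.8, 0.1, 0.4]
finger_gap: 0.377
grasp_force: 29.9
time_s: 32.7
ee_pos: [0.5779, -0.344, 0.2098]
ee_rot: [3.14, 0.004, 1.55]
contact_force: [1.2, 0.3, -4.7]
finger_gap: 0.376
grasp_force: 29.9
```

View pics/c9.png

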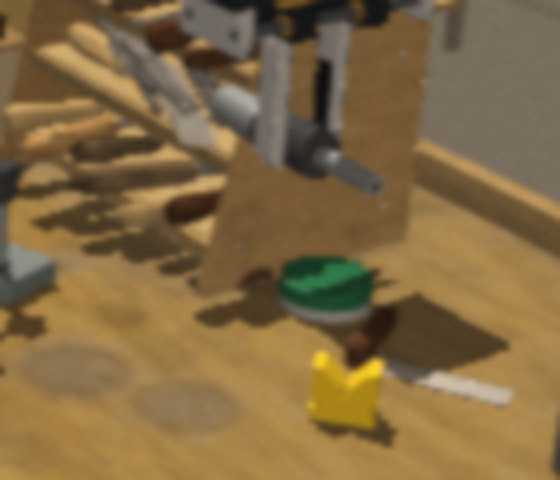

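```bash
python3 -m inch '[{"x":-25,"y":30,"z":25,"ax":0,"ay":0,"az":8},{"x":-50,"y":60,"z":25,"ax":0,"ay":0,"az":16},{"x":-75,"y":90,"z":25,"ax":0,"ay":0,"az":24},{"x":-100,"y":120,"z":25,"ax":0,"ay":0,"az":32},{"x":-115,"y":150,"z":25,"ax":0,"ay":0,"az":40},{"x":-125,"y":185,"z":25,"ax":0,"ay":0,"az":48},{"x":-130,"y":220,"z":25,"ax":0,"ay":0,"az":56},{"x":-130,"y":255,"z":25,"ax":0,"ay":0,"az":64}]'
python3 -m inch '[{"x":0,"y":30,"z":0,"ax":0,"ay":0,"az":8},{"x":0,"y":60,"z":0,"ax":0,"ay":0,"az":16},{"x":0,"y":90,"z":0,"ax":0,"ay":0,"az":24},{"x":0,"y":120,"z":0,"ax":0,"ay":0,"az":32},{"x":0,"y":150,"z":0,"ax":0,"ay":0,"az":40},{"x":0,"y":180,"z":0,"ax":0,"ay":0,"az":48},{"x":0,"y":210,"z":0,"ax":0,"ay":0,"az":56},{"x":0,"y":240,"z":0,"ax":0,"ay":0,"az":64}]'
python3 -m inch '[{"x":0,"y":25,"z":0,"ax":0,"ay":0,"az":8},{"x":0,"y":50,"z":0,"ax":0,"ay":0,"az":16},{"x":0,"y":75,"z":0,"ax":0,"ay":0,"az":24},{"x":0,"y":100,"z":0,"ax":0,"ay":0,"az":32},{"x":0,"y":125,"z":0,"ax":0,"ay":0,"az":40},{"x":0,"y":138,"z":0,"ax":0,"ay":0,"az":42},{"x":0,"y":138,"z":0,"ax":0,"ay":0,"az":42},{"x":0,"y":138,"z":0,"ax":0,"ay":0,"az":42}]'
```

```text
time_s: 33.55
ee_pos: [0.4446, -0.0835, 0.2323]
ee_rot: [-3.141, -0.003, 2.675]
contact_force: [1.9, -0.4, -5.2]
finger_gap: 0.372
grasp_force: 29.9
time_s: 34.35
ee_pos: [0.4456, 0.1555, 0.2322]
ee_rot: [3.14, -0.003, -2.49]
contact_force: [0.9, -1.2, -5.9]
finger_gap: 0.376
grasp_force: 29.9
time_s: 35.15
ee_pos: [0.4468, 0.2916, 0.2325]
ee_rot: [3.14, -0.002, -1.764]
contact_force: [-0.3, -1.1, -6.2]
finger_gap: 0.375
grasp_force: 29.9
```

```bash
python3 -m inch '[{"x":1,"y":0,"z":-40,"ax":0,"ay":0,"az":0},{"x":1,"y":0,"z":-85,"ax":0,"ay":0,"az":0},{"x":1,"y":0,"z":-125,"ax":0,"ay":0,"az":0},{"x":1,"y":0,"z":-145,"ax":0,"ay":0,"az":0},{"x":1,"y":0,"z":-152,"ax":0,"ay":0,"az":0},{"x":1,"y":0,"z":-152,"ax":0,"ay":0,"az":0},{"x":1,"y":0,"z":-152,"ax":0,"ay":0,"az":0},{"x":1,"y":0,"z":-152,"ax":0,"ay":0,"az":0}]'
python3 - <<'E'
from h import *
print(observe()['ee_pos'])
p,d=grab('top','top10');q,e=grab('side','side10')
for n,d in(('top',d),('side',e)):
    W=world(n,d); z=W[...,2]; x,y=W[...,0],W[...,1]
    m=(x>.39)&(x<.52)&(y>.16)&(y<.40)&(z>.1)&(z<.16)
    if m.sum()>10: blobs(m,W,n,10)
cv2.imwrite('pics/c10.png',np.hstack([cv2.resize(p[200:260,120:220,::-1],(400,240),interpolation=2),cv2.resize(q[130:220,180:330,::-1],(400,240),interpolation=2)]))
E
```

```text
time_s: 35.95
ee_pos: [0.45, 0.2931, 0.0828]
ee_rot: [-3.139, 0.002, -1.763]
contact_force: [-0.7, 0.1, -6.0]
finger_gap: 0.379
grasp_force: 29.9
[0.45000828 0.29312817 0.08280932]
top px [154 229] n 22 ctr [463.3 368.3] wh [18.8 14.6] ang 75.8 z [130.7 138.9 145.1]
side px [220 164] n 207 ctr [448.8 288.6] wh [ 62.8 158.4] ang 2.7 z [126.3 144.8 158.2]
```

View pics/c10.png

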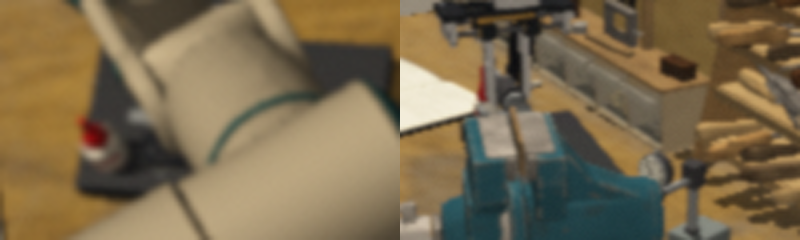

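```bash
python3 -m inch '[{"x":-1,"y":-1,"z":-15,"ax":0,"ay":0,"az":0},{"x":-1,"y":-1,"z":-28,"ax":0,"ay":0,"az":0},{"x":-1,"y":-1,"z":-36,"ax":0,"ay":0,"az":0},{"x":-1,"y":-1,"z":-41,"ax":0,"ay":0,"az":0},{"x":-1,"y":-1,"z":-44,"ax":0,"ay":0,"az":0},{"x":-1,"y":-1,"z":-46,"ax":0,"ay":0,"az":0},{"x":-1,"y":-1,"z":-47,"ax":0,"ay":0,"az":0},{"x":-1,"y":-1,"z":-47,"ax":0,"ay":0,"az":0}]'
python3 -m inch '[{"x":0,"y":0,"z":0,"ax":0,"ay":0,"az":0},{"x":0,"y":0,"z":0,"ax":0,"ay":0,"az":0},{"x":0,"y":0,"z":0,"ax":0,"ay":0,"az":0},{"x":0,"y":0,"z":0,"ax":0,"ay":0,"az":0},{"x":0,"y":0,"z":0,"ax":0,"ay":0,"az":0},{"x":0,"y":0,"z":0,"ax":0,"ay":0,"az":0},{"x":0,"y":0,"z":0,"ax":0,"ay":0,"az":0},{"x":0,"y":0,"z":0,"ax":0,"ay":0,"az":0}]'
```

```text
time_s: 36.85
ee_pos: [0.4485, 0.292, 0.0351]
ee_rot: [-3.14, 0.001, -1.762]
contact_force: [-1.1, -2.0, 1.3]
finger_gap: 0.375
grasp_force: 29.9
time_s: 37.65
ee_pos: [0.4484, 0.292, 0.0351]
ee_rot: [-3.14, 0.001, -1.762]
contact_force: [-0.3, -1.4, 6.1]
finger_gap: 0.374
grasp_force: 29.9
```

```bash
python3 -m inch '[{"x":0,"y":0,"z":0,"ax":0,"ay":0,"az":0},{"x":0,"y":0,"z":0,"ax":0,"ay":0,"az":0},{"x":0,"y":0,"z":0,"ax":0,"ay":0,"az":0},{"x":0,"y":0,"z":0,"ax":0,"ay":0,"az":0},{"x":0,"y":0,"z":30,"ax":0,"ay":0,"az":0},{"x":0,"y":0,"z":80,"ax":0,"ay":0,"az":0},{"x":0,"y":0,"z":130,"ax":0,"ay":0,"az":0},{"x":0,"y":0,"z":180,"ax":0,"ay":0,"az":0}]' 80
python3 -m inch '[{"x":0,"y":-50,"z":30,"ax":0,"ay":0,"az":-8},{"x":0,"y":-100,"z":50,"ax":0,"ay":0,"az":-16},{"x":0,"y":-150,"z":50,"ax":0,"ay":0,"az":-24},{"x":0,"y":-200,"z":50,"ax":0,"ay":0,"az":-32},{"x":0,"y":-250,"z":50,"ax":0,"ay":0,"az":-40},{"x":0,"y":-300,"z":50,"ax":0,"ay":0,"az":-48},{"x":0,"y":-350,"z":50,"ax":0,"ay":0,"az":-56},{"x":0,"y":-400,"z":50,"ax":0,"ay":0,"az":-64}]'
python3 -m inch '[{"x":0,"y":-30,"z":0,"ax":0,"ay":0,"az":0},{"x":0,"y":-60,"z":0,"ax":0,"ay":0,"az":0},{"x":0,"y":-90,"z":0,"ax":0,"ay":0,"az":0},{"x":0,"y":-90,"z":0,"ax":0,"ay":0,"az":0},{"x":0,"y":-90,"z":0,"ax":0,"ay":0,"az":0},{"x":0,"y":-90,"z":0,"ax":0,"ay":0,"az":0},{"x":0,"y":-90,"z":0,"ax":0,"ay":0,"az":0},{"x":0,"y":-90,"z":0,"ax":0,"ay":0,"az":0}]'
python3 - <<'E'
from h import *
print(observe()['ee_pos'])
p,d=grab('top','top11');W=world('top',d); z=W[...,2]; x,y=W[...,0],W[...,1]
m=(x>.38)&(x<.53)&(y>.21)&(y<.40)&(z>.094)&(z<.12); blobs(m,W,'fat',10)
m=(x>.38)&(x<.53)&(y>.17)&(y<.40)&(z>.075)
for a in np.arange(.19,.39,.02):
    k=m&(y>a)&(y<a+.02); print(round(a,2),k.sum(),np.round(np.percentile(z[k],[90])*1000),np.round(np.median(x[k])*1000) if k.any() else '')
def show(t,P):
    (cx,cy),(w,h),a=cv2.minAreaRect((P[:,:2]*1000).astype('float32')); e,v=np.linalg.eigh(np.cov(P[:,:2].T))
    print(t,len(P),'rect',np.round([cx,cy,w,h,a],1),'mean',np.round(P.mean(0)*1000,1),'pca',round(np.degrees(np.arctan2(v[1,1],v[0,1])),1))
g=(x>.46)&(x<.64)&(abs(y)<.09)
q,e=grab('side','side11')
for n,dd in(('top',d),('side',e)):
    W=world(n,dd);z=W[...,2];g=(W[...,0]>.46)&(W[...,0]<.64)&(abs(W[...,1])<.07)
    for lo,hi in((.012,.027),(.03,.08),(.09,.125),(.135,.165)):
        k=g&(z>lo)&(z<hi)
        if k.sum()>8: show(f'{n} {lo}',W[k])
cv2.imwrite('pics/c11.png',np.vstack([cv2.resize(p[190:260,120:290,::-1],(680,280),interpolation=2),cv2.resize(q[140:220,200:370,::-1],(680,320),interpolation=2)]))
E
```

```text
time_s: 38.45
ee_pos: [0.4471, 0.2916, 0.2157]
ee_rot: [3.141, -0.0, -1.763]
contact_force: [0.3, 0.5, -0.3]
finger_gap: 0.849
grasp_force: 0.0
time_s: 39.25
ee_pos: [0.4471, -0.0989, 0.2641]
ee_rot: [3.142, 0.001, -2.886]
contact_force: [0.4, -0.5, 0.3]
finger_gap: 0.85
grasp_force: 0.0
time_s: 40.05
ee_pos: [0.4476, -0.186, 0.2642]
ee_rot: [3.142, 0.0, -2.878]
contact_force: [-0.1, -0.5, 0.0]
finger_gap: 0.849
grasp_force: 0.0
[ 0.44760567 -0.18600808  0.26419207]
fat px [171 235] n 35 ctr [448.1 313.7] wh [21.4 29.2] ang 47.7 z [ 94.8  99.9 107. ]Traceback (most recent call last):
  File "<stdin>", line 7, in <module>
    return _quantile_unchecked(
        a, q, axis, out, overwrite_input, method, keepdims, weights)
    return _ureduce(a,
                    func=_quantile_ureduce_func,
    ...<5 lines>...
                    overwrite_input=overwrite_input,
                    method=method)
    r = func(a, **kwargs)
    result = _quantile(arr,
                       quantiles=q,
    ...<2 lines>...
                       out=out,
                       weights=wgt)
    slices_having_nans = np.isnan(arr[-1, ...])
                                  ~~~^^^^^^^^^
IndexError: index -1 is out of bounds for axis 0 with size 0
```

```bash
python3 -m inch '[{"x":0,"y":-40,"z":0,"ax":0,"ay":0,"az":0},{"x":0,"y":-80,"z":0,"ax":0,"ay":0,"az":0},{"x":0,"y":-120,"z":0,"ax":0,"ay":0,"az":0},{"x":0,"y":-160,"z":0,"ax":0,"ay":0,"az":0},{"x":0,"y":-160,"z":0,"ax":0,"ay":0,"az":0},{"x":0,"y":-160,"z":0,"ax":0,"ay":0,"az":0},{"x":0,"y":-160,"z":0,"ax":0,"ay":0,"az":0},{"x":0,"y":-160,"z":0,"ax":0,"ay":0,"az":0}]'
python3 - <<'E'
from h import *
print(observe()['ee_pos'])
p,d=grab('top','top11');W=world('top',d); z=W[...,2]; x,y=W[...,0],W[...,1]
m=(x>.38)&(x<.53)&(y>.21)&(y<.40)&(z>.092)&(z<.12); blobs(m,W,'fat',10)
m=(x>.38)&(x<.53)&(y>.17)&(y<.40)&(z>.07)
for a in np.arange(.19,.39,.02):
    k=m&(y>a)&(y<a+.02)
    if k.sum()>3: print(round(a,2),k.sum(),np.round(np.percentile(z[k],[90])*1000),np.round(np.median(x[k])*1000))
def show(t,P):
    (cx,cy),(w,h),a=cv2.minAreaRect((P[:,:2]*1000).astype('float32')); e,v=np.linalg.eigh(np.cov(P[:,:2].T))
    print(t,len(P),'rect',np.round([cx,cy,w,h,a],1),'mean',np.round(P.mean(0)*1000,1),'pca',round(np.degrees(np.arctan2(v[1,1],v[0,1])),1))
q,e=grab('side','side11')
for n,dd in(('top',d),('side',e)):
    W=world(n,dd);z=W[...,2];g=(W[...,0]>.46)&(W[...,0]<.64)&(abs(W[...,1])<.07)
    for lo,hi in((.012,.027),(.03,.08),(.09,.125),(.135,.165)):
        k=g&(z>lo)&(z<hi)
        if k.sum()>8: show(f'{n} {lo}',W[k])
cv2.imwrite('pics/c11.png',np.vstack([cv2.resize(p[190:260,120:290,::-1],(680,280),interpolation=2),cv2.resize(q[140:220,200:370,::-1],(680,320),interpolation=2)]))
E
```

```text
time_s: 40.9
ee_pos: [0.4477, -0.3456, 0.2644]
ee_rot: [3.142, 0.0, -2.878]
contact_force: [-0.1, -0.5, 0.2]
finger_gap: 0.849
grasp_force: 0.0
[ 0.44769664 -0.34555363  0.2644331 ]
fat px [180 236] n 217 ctr [446.1 294.8] wh [165.2  33.4] ang 76.8 z [ 92.3  98.5 107.8]
0.19 41 [104.] 424.0
0.21 43 [103.] 432.0
0.23 70 [102.] 429.0
0.25 57 [103.] 434.0
0.27 52 [104.] 437.0
0.29 49 [105.] 441.0
0.31 38 [102.] 445.0
0.33 52 [98.] 452.0
0.35 68 [96.] 452.0
0.37 10 [96.] 459.0
side 0.012 181 rect [572.2  -0.7  70.7  58.1  15.9] mean [568.9  -8.8  20.9] pca -173.8
side 0.03 60 rect [559.2  -6.3  20.9  13.8  58.4] mean [558.7  -6.4  55. ] pca 102.0
side 0.09 135 rect [532.6 -16.1 100.3  38.4  13.5] mean [545.4 -13.8 107.4] pca -162.2
side 0.135 74 rect [492.3 -25.1  25.1  43.7  18.4] mean [491.6 -29.4 145. ] pca 119.6
```

View pics/c11.png

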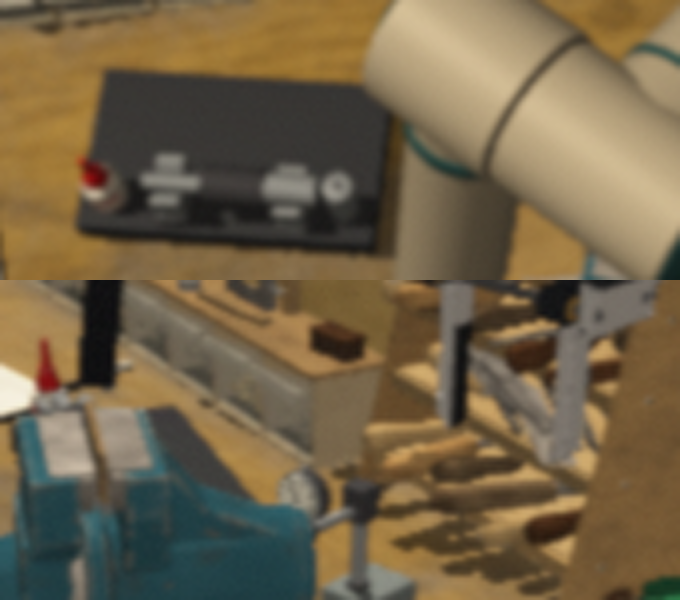

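```bash
python3 - <<'E'
from h import *
for n in('top','side'):
    W=world(n,np.load(f'pics/{n}2.npy')); x,y,z=W[...,0],W[...,1],W[...,2]
    for a in(.1,.2,.3,.4,.5):
        k=(y>-.11)&(y<.11)&(z>a)&(z<a+.1)&(x>.58)&(x<1); print(n,a,k.sum(),np.round(np.percentile(x[k],[1,10,50])*1000) if k.any() else '')
E
```

```text
top 0.1 1128 [697. 714. 746.]
top 0.2 1197 [705. 737. 770.]
top 0.3 2221 [769. 786. 844.]
top 0.4 3 [809. 810. 812.]
top 0.5 0 
side 0.1 2225 [703. 729. 773.]
side 0.2 2149 [708. 749. 789.]
side 0.3 1873 [767. 785. 839.]
side 0.4 5 [814. 814. 817.]
side 0.5 0
```

```bash
python3 -m inch '[{"x":10,"y":45,"z":0,"ax":0,"ay":0,"az":1},{"x":25,"y":90,"z":0,"ax":0,"ay":0,"az":1},{"x":40,"y":135,"z":0,"ax":0,"ay":0,"az":1},{"x":55,"y":180,"z":0,"ax":0,"ay":0,"az":1},{"x":70,"y":225,"z":0,"ax":0,"ay":0,"az":1},{"x":85,"y":270,"z":0,"ax":0,"ay":0,"az":1},{"x":100,"y":312,"z":0,"ax":0,"ay":0,"az":1},{"x":112,"y":341,"z":0,"ax":0,"ay":0,"az":1}]'
python3 -m inch '[{"x":0,"y":0,"z":-20,"ax":0,"ay":0,"az":0},{"x":0,"y":0,"z":-50,"ax":0,"ay":0,"az":0},{"x":0,"y":0,"z":-80,"ax":0,"ay":0,"az":0},{"x":0,"y":0,"z":-105,"ax":0,"ay":0,"az":0},{"x":0,"y":0,"z":-120,"ax":0,"ay":0,"az":0},{"x":0,"y":0,"z":-130,"ax":0,"ay":0,"az":0},{"x":0,"y":0,"z":-130,"ax":0,"ay":0,"az":0},{"x":0,"y":0,"z":-130,"ax":0,"ay":0,"az":0}]'
python3 - <<'E'
from h import *
print(observe()['ee_pos'],observe()['ee_rot'])
q,e=grab('side','side12'); cv2.imwrite('pics/c12.png',cv2.resize(q[130:240,230:370,::-1],(784,588),interpolation=2))
E
```

```text
time_s: 41.8
ee_pos: [0.5596, -0.0023, 0.2645]
ee_rot: [3.141, 0.001, -2.859]
contact_force: [0.2, -0.9, -0.1]
finger_gap: 0.852
grasp_force: 0.0
time_s: 42.6
ee_pos: [0.56, -0.0058, 0.1348]
ee_rot: [-3.141, 0.001, -2.862]
contact_force: [-0.1, 0.1, 0.2]
finger_gap: 0.851
grasp_force: 0.0
[ 0.55999744 -0.00582469  0.13480429] [-3.14115488e+00  1.22114528e-03 -2.86182557e+00]
```

View pics/c12.png

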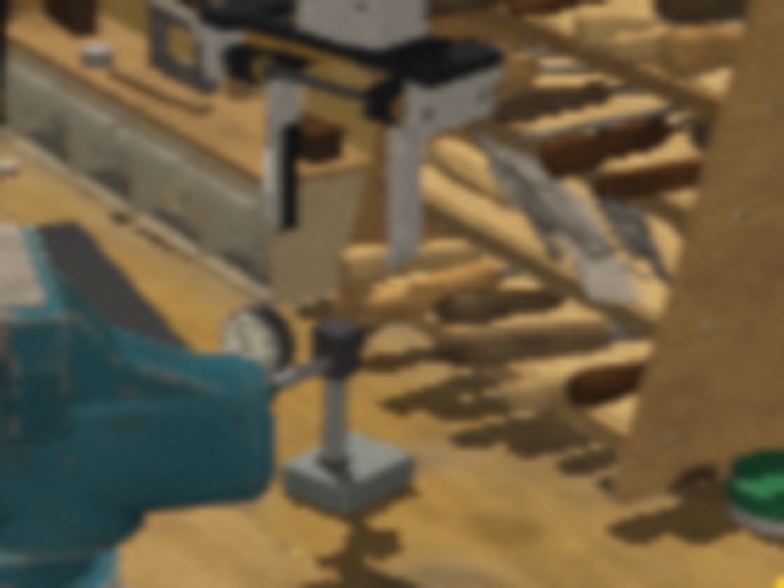

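```bash
python3 -m inch '[{"x":0,"y":1,"z":-20,"ax":0,"ay":0,"az":0},{"x":0,"y":1,"z":-45,"ax":0,"ay":0,"az":0},{"x":0,"y":1,"z":-65,"ax":0,"ay":0,"az":0},{"x":0,"y":1,"z":-80,"ax":0,"ay":0,"az":0},{"x":0,"y":1,"z":-87,"ax":0,"ay":0,"az":0},{"x":0,"y":1,"z":-90,"ax":0,"ay":0,"az":0},{"x":0,"y":1,"z":-90,"ax":0,"ay":0,"az":0},{"x":0,"y":1,"z":-90,"ax":0,"ay":0,"az":0}]'
python3 -m inch '[{"x":0,"y":0,"z":0,"ax":0,"ay":0,"az":0},{"x":0,"y":0,"z":0,"ax":0,"ay":0,"az":0},{"x":0,"y":0,"z":0,"ax":0,"ay":0,"az":0},{"x":0,"y":0,"z":0,"ax":0,"ay":0,"az":0},{"x":0,"y":0,"z":0,"ax":0,"ay":0,"az":0},{"x":0,"y":0,"z":0,"ax":0,"ay":0,"az":0},{"x":0,"y":0,"z":0,"ax":0,"ay":0,"az":0},{"x":0,"y":0,"z":0,"ax":0,"ay":0,"az":0}]' 10
python3 -m inch '[{"x":0,"y":0,"z":0,"ax":0,"ay":0,"az":0},{"x":0,"y":0,"z":0,"ax":0,"ay":0,"az":0},{"x":0,"y":0,"z":2,"ax":0,"ay":0,"az":0},{"x":0,"y":0,"z":5,"ax":0,"ay":0,"az":0},{"x":0,"y":0,"z":10,"ax":0,"ay":0,"az":0},{"x":0,"y":0,"z":15,"ax":0,"ay":0,"az":0},{"x":0,"y":0,"z":20,"ax":0,"ay":0,"az":0},{"x":0,"y":0,"z":20,"ax":0,"ay":0,"az":0}]'
python3 - <<'E'
from h import *
q,e=grab('side','side13'); W=world('side',e); x,y,z=W[...,0],W[...,1],W[...,2]
print(observe()['ee_pos'],observe()['moment'])
g=(x>.48)&(x<.64)&(abs(y)<.07)&(z>.012)&(z<.06); blobs(g,W,'base')
for lo in(.015,.03,.06):
  k=g&(z>lo)&(z<lo+.03)&(np.hypot(x-.56,y+.005)<.013); print(lo,W[k].mean(0))
E
```

```text
time_s: 43.45
ee_pos: [0.5604, -0.0051, 0.045]
ee_rot: [-3.141, 0.002, -2.862]
contact_force: [0.3, -0.2, -0.1]
finger_gap: 0.848
grasp_force: 0.0
time_s: 44.25
ee_pos: [0.5591, -0.0046, 0.0438]
ee_rot: [3.141, -0.001, -2.862]
contact_force: [-1.0, 1.8, 1.1]
finger_gap: 0.251
grasp_force: 30.0
time_s: 45.05
ee_pos: [0.5604, -0.0052, 0.065]
ee_rot: [-3.141, 0.002, -2.862]
contact_force: [0.6, 0.2, -6.5]
finger_gap: 0.255
grasp_force: 30.0
[ 0.56002778 -0.00513839  0.06458801] [ 0.05521193 -0.06184206 -0.06215726]
base px [292 213] n 244 ctr [576.4  -4.2] wh [76.  59.9] ang 17.8 z [25.3 42.2 50.4]
0.015 [ 0.5565469  -0.00847988  0.03977491]
0.03 [ 0.55918093 -0.00736202  0.04790292]
0.06 [nan nan nan]<stdin>:6: RuntimeWarning: Mean of empty slice.
  ret = um.true_divide(
```

```bash
python3 -m inch '[{"x":0,"y":0,"z":25,"ax":0,"ay":0,"az":0},{"x":0,"y":0,"z":60,"ax":0,"ay":0,"az":0},{"x":0,"y":20,"z":90,"ax":0,"ay":0,"az":0},{"x":-5,"y":50,"z":95,"ax":0,"ay":0,"az":-4},{"x":-10,"y":85,"z":95,"ax":0,"ay":0,"az":-9},{"x":-20,"y":120,"z":95,"ax":0,"ay":0,"az":-14},{"x":-25,"y":155,"z":95,"ax":0,"ay":0,"az":-19},{"x":-30,"y":190,"z":95,"ax":0,"ay":0,"az":-23}]'
python3 -m inch '[{"x":-5,"y":30,"z":0,"ax":0,"ay":0,"az":-2},{"x":-10,"y":60,"z":0,"ax":0,"ay":0,"az":-4},{"x":-13,"y":84,"z":0,"ax":0,"ay":0,"az":-4},{"x":-13,"y":94,"z":0,"ax":0,"ay":0,"az":-4},{"x":-13,"y":94,"z":0,"ax":0,"ay":0,"az":-4},{"x":-13,"y":94,"z":0,"ax":0,"ay":0,"az":-4},{"x":-13,"y":94,"z":0,"ax":0,"ay":0,"az":-4},{"x":-13,"y":94,"z":0,"ax":0,"ay":0,"az":-4}]'
python3 - <<'E'
from h import *
s=observe(); print(s['ee_pos'],s['ee_rot'],s['moment'])
E
```

```text
time_s: 45.9
ee_pos: [0.5287, 0.1862, 0.1588]
ee_rot: [-3.141, -0.0, 3.016]
contact_force: [0.1, 0.7, -6.5]
finger_gap: 0.254
grasp_force: 30.0
time_s: 46.7
ee_pos: [0.5167, 0.2778, 0.159]
ee_rot: [-3.141, 0.0, 2.948]
contact_force: [0.5, 0.4, -5.7]
finger_gap: 0.252
grasp_force: 30.0
[0.51674323 0.27775409 0.15900979] [-3.14113758e+00  3.88732579e-05  2.94824356e+00] [ 0.06289654 -0.11738966 -0.00510758]
```

```bash
python3 -m inch '[{"x":0,"y":1,"z":-15,"ax":0,"ay":0,"az":0},{"x":0,"y":1,"z":-32,"ax":0,"ay":0,"az":0},{"x":0,"y":1,"z":-48,"ax":0,"ay":0,"az":0},{"x":0,"y":1,"z":-60,"ax":0,"ay":0,"az":0},{"x":0,"y":1,"z":-68,"ax":0,"ay":0,"az":0},{"x":0,"y":1,"z":-73,"ax":0,"ay":0,"az":0},{"x":0,"y":1,"z":-76,"ax":0,"ay":0,"az":0},{"x":0,"y":1,"z":-76,"ax":0,"ay":0,"az":0}]'
python3 -m inch '[{"x":0,"y":0,"z":-1,"ax":0,"ay":0,"az":0},{"x":0,"y":0,"z":-2,"ax":0,"ay":0,"az":0},{"x":0,"y":0,"z":-3,"ax":0,"ay":0,"az":0},{"x":0,"y":0,"z":-3,"ax":0,"ay":0,"az":0},{"x":0,"y":0,"z":-3,"ax":0,"ay":0,"az":0},{"x":0,"y":0,"z":-3,"ax":0,"ay":0,"az":0},{"x":0,"y":0,"z":-3,"ax":0,"ay":0,"az":0},{"x":0,"y":0,"z":-3,"ax":0,"ay":0,"az":0}]'
```

```text
time_s: 47.5
ee_pos: [0.5167, 0.28, 0.083]
ee_rot: [3.141, 0.0, 2.95]
contact_force: [0.8, 0.4, -5.9]
finger_gap: 0.255
grasp_force: 30.0
time_s: 48.3
ee_pos: [0.5166, 0.28, 0.08]
ee_rot: [3.141, 0.0, 2.95]
contact_force: [0.9, 0.1, -5.3]
finger_gap: 0.254
grasp_force: 30.0
```

```bash
python3 -m inch '[{"x":0,"y":0,"z":-0.5,"ax":0,"ay":0,"az":0},{"x":0,"y":0,"z":-1,"ax":0,"ay":0,"az":0},{"x":0,"y":0,"z":-1,"ax":0,"ay":0,"az":0},{"x":0,"y":0,"z":-1,"ax":0,"ay":0,"az":0},{"x":0,"y":0,"z":-1,"ax":0,"ay":0,"az":0},{"x":0,"y":0,"z":-1,"ax":0,"ay":0,"az":0},{"x":0,"y":0,"z":-1,"ax":0,"ay":0,"az":0},{"x":0,"y":0,"z":-1,"ax":0,"ay":0,"az":0}]'
```

```text
time_s: 49.1
ee_pos: [0.5166, 0.28, 0.0791]
ee_rot: [3.141, 0.0, 2.95]
contact_force: [-0.1, 1.1, -4.3]
finger_gap: 0.253
grasp_force: 30.0
```

```bash
python3 -m inch '[{"x":0,"y":0,"z":-0.5,"ax":0,"ay":0,"az":0},{"x":0,"y":0,"z":-1,"ax":0,"ay":0,"az":0},{"x":0,"y":0,"z":-1,"ax":0,"ay":0,"az":0},{"x":0,"y":0,"z":-1,"ax":0,"ay":0,"az":0},{"x":0,"y":0,"z":-1,"ax":0,"ay":0,"az":0},{"x":0,"y":0,"z":-1,"ax":0,"ay":0,"az":0},{"x":0,"y":0,"z":-1,"ax":0,"ay":0,"az":0},{"x":0,"y":0,"z":-1,"ax":0,"ay":0,"az":0}]'
```

```text
time_s: 49.9
ee_pos: [0.5165, 0.28, 0.0789]
ee_rot: [3.141, 0.0, 2.95]
contact_force: [-1.8, -1.5, 5.5]
finger_gap: 0.254
grasp_force: 30.0
```

Seated (force now upward). Release, back up clear, and check.

```bash
python3 -m inch '[{"x":0,"y":0,"z":0,"ax":0,"ay":0,"az":0},{"x":0,"y":0,"z":0,"ax":0,"ay":0,"az":0},{"x":0,"y":0,"z":0,"ax":0,"ay":0,"az":0},{"x":0,"y":0,"z":0,"ax":0,"ay":0,"az":0},{"x":0,"y":0,"z":0,"ax":0,"ay":0,"az":0},{"x":0,"y":0,"z":0,"ax":0,"ay":0,"az":0},{"x":0,"y":0,"z":20,"ax":0,"ay":0,"az":0},{"x":0,"y":0,"z":50,"ax":0,"ay":0,"az":0}]' 60
python3 -m inch '[{"x":0,"y":0,"z":40,"ax":0,"ay":0,"az":0},{"x":0,"y":0,"z":90,"ax":0,"ay":0,"az":0},{"x":0,"y":0,"z":140,"ax":0,"ay":0,"az":0},{"x":0,"y":-40,"z":150,"ax":0,"ay":0,"az":0},{"x":0,"y":-90,"z":150,"ax":0,"ay":0,"az":0},{"x":0,"y":-140,"z":150,"ax":0,"ay":0,"az":0},{"x":0,"y":-190,"z":150,"ax":0,"ay":0,"az":0},{"x":0,"y":-240,"z":150,"ax":0,"ay":0,"az":0}]'
python3 -m inch '[{"x":-10,"y":-48,"z":0,"ax":0,"ay":0,"az":0},{"x":-20,"y":-96,"z":0,"ax":0,"ay":0,"az":0},{"x":-30,"y":-144,"z":0,"ax":0,"ay":0,"az":0},{"x":-40,"y":-192,"z":0,"ax":0,"ay":0,"az":0},{"x":-50,"y":-240,"z":0,"ax":0,"ay":0,"az":0},{"x":-60,"y":-288,"z":0,"ax":0,"ay":0,"az":0},{"x":-70,"y":-336,"z":0,"ax":0,"ay":0,"az":0},{"x":-70,"y":-380,"z":0,"ax":0,"ay":0,"az":0}]'
python3 - <<'E'
from h import *
p,d=grab('top','top14');q,e=grab('side','side14'); W=world('top',d); x,y,z=W[...,0],W[...,1],W[...,2]
g=(y>.2)&(y<.36)&(x>.4)&(x<.62)
for lo,hi in((.05,.065),(.12,.153),(.165,.2)): blobs(g&(z>lo)&(z<hi)&((x>.48)|(z>.12)),W,f'{lo}',6)
cv2.imwrite('pics/c14.png',np.vstack([cv2.resize(p[190:260,120:290,::-1],(680,280),interpolation=2),cv2.resize(q[120:200,180:350,::-1],(680,320),interpolation=2)]))
E
```

```text
time_s: 50.7
ee_pos: [0.5149, 0.2793, 0.1266]
ee_rot: [-3.139, -0.004, 2.95]
contact_force: [-0.0, 0.1, 0.5]
finger_gap: 0.639
grasp_force: 0.0
time_s: 51.5
ee_pos: [0.5162, 0.0383, 0.2782]
ee_rot: [3.141, 0.001, 2.95]
contact_force: [1.0, 0.4, 0.6]
finger_gap: 0.639
grasp_force: 0.0
time_s: 52.3
ee_pos: [0.445, -0.3422, 0.2784]
ee_rot: [-3.141, 0.0, 2.948]
contact_force: [-0.2, 0.6, 0.6]
finger_gap: 0.637
grasp_force: 0.0
0.05 px [184 219] n 120 ctr [528.5 271.8] wh [38.4 72. ] ang 73.0 z [50.8 57.4 64.7]
0.12 px [177 215] n 65 ctr [508.1 284.2] wh [24.8 64.8] ang 82.2 z [125.3 139.9 152.4]
0.12 px [174 232] n 11 ctr [442.1 296.9] wh [15.9  7.6] ang 79.2 z [130.4 137.8 148.6]
0.165 px [172 227] n 81 ctr [447.4 296.7] wh [43.8 24.3] ang 80.3 z [166.3 180.7 194. ]
```

View pics/c14.png

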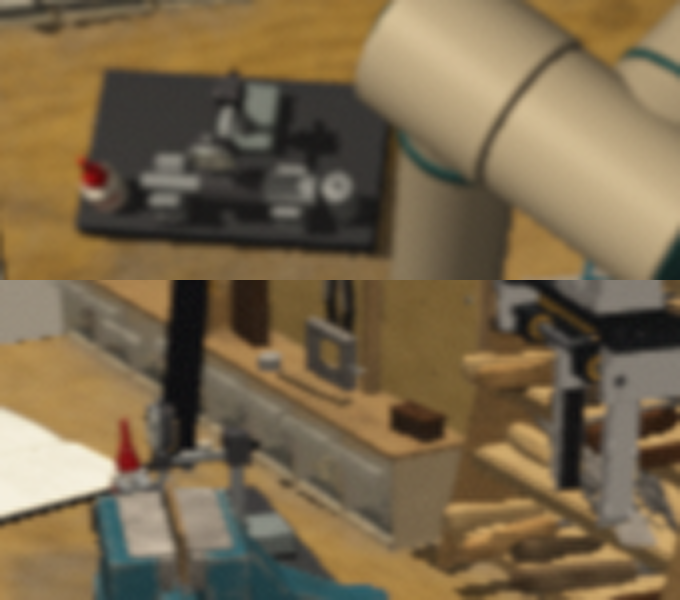

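```bash
python3 -c "
from workcell import *
print(hand_in())"
```

```text
the job is handed in; nothing more can be done
None
```

The job is handed in at about 52 s of robot time, but `hand_in()` returned no verdict. In the last camera check the shaft lay in both vees with the packer under the thin-journal block and its thick end about 5 mm from the stop. The dial sat over the middle of the fat section, and the bottle stood in its place. I could not read the plunger or the shaft's level directly.

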